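# Lock the auxiliary fence with the hex key's long arm

### The arm

A 7-joint arm with a two-finger parallel gripper is mounted at the origin on the work surface. World frame = base frame: x ahead of the robot, y to its left, z up, the work surface at z = 0. Lengths are in mm, angles in rad, forces in N, time in s.
With the tool pointing down it reaches from about 425 to 1025 mm from the base axis. Payload 3.6 kg.
Tool frame: the origin (TCP) lies on the mounting face of the last link; the fingertips stand 173 mm ahead of it and the grasp point (between the pads) lies 155 mm ahead of it; x points along the fingers, y is the direction in which the jaws open and shut, and the axes are right-handed (so a half turn about x gives the same grasp; the last joint's range is limited). The gripper opens to 85 mm and grips with 20 to 120 N. Pads are 22 mm wide; open, the fingers measure 114 mm over their backs; the gripper's body (76 mm by 85 mm) begins 54 mm behind the grasp point. The pads swing forward as they close: fully open they stand 13 mm farther back than shut.
Start: joints at [-1.319, 0.591, 0.048, 1.609, -0.033, 0.943, -0.034], TCP at [245.047, 682.335, 404.702] pointing down, gripper open.
Joint ranges: [-2.69, 2.69], [-0.47, 2.24], [-1.27, 1.36], [0.19, 2.51], [-1.53, 4.68], [0.08, 2.07], [-3.09, 3.09]. Speed limits (rad/s): [2.57, 2.57, 3.14, 3.14, 3.14, 3.14, 3.14].

### API

Orientations are given as [roll, pitch, yaw] about the fixed x, y, z axes, in that order (R = Rz(yaw) Ry(pitch) Rx(roll)).
In Python, from cell import telemetry, vision, job gives the robot as it stands.
- The arm moves only by the shell command python3 -m handwheel 'ROWS' [FORCE]. ROWS is a JSON object of lists of equal length, an entry for each row: "angular": the turn, a rotation vector about the tool's x, y, z in degrees, a list of three; "xyz": the shift along the tool's x, y, z in m, a list of three; "gripper": the finger opening in m, from 0 to 0.0854. A call has 1 to 5 rows; each row shifts and turns the pose as measured when the row begins, along the tool's axes as they then stand; what a row does not reach is not made up. A row lasts 1/12 s, in which the tool goes at most 41.7 mm and 7.16 degrees, less where a joint would pass 70% of its speed; a pose out of reach is approached as far as the arm can. A call is refused whole if a number of a shift passes 0.0417 or a number of a turn 7.16, either way. A call with a gripper value outside its range is refused whole. The fingers move at their own pace and stop on an object; FORCE is the grip in N (left out, the last holds). Time passes only in rows, so rows that do not move let the fingers close. It gives the time, the measured TCP pose, the force and the opening at its end, in the units of the state.
- telemetry.observe(): the state, without advancing time (a new reading comes with each control period).
- vision.read_camera(name): name is "scene" or "top" or "wrist"; returns a dict with "image" (480x640x3 uint8, red, green, blue), "fovy" (degrees; the focal length in pixels is half the picture's height over the tangent of half this angle, whatever the lens; pixels are square), "cx", "cy" (the principal point, pixels), "xyz" and "attitude" of the camera in the world; the wrist camera has in their place "hand_eye" (4x4, takes a point from camera to tool coordinates, whose origin is the TCP and whose axes are the tool frame's). Camera axes: x right, y down, z forward; pixel columns grow to the right and rows downward; lengths in mm; the calibration is good to about 2 mm. A picture is of the moment at which its call begins: read the wrist's pose just before it. There is no depth.
- job.hand_in(): hands the job in, once; it reports no verdict.
The state is a dict: "time_s": time; "q": joint angles; "qd": joint speeds; "effort": joint torques, N m; "tool_pos": TCP position; "tool_rot": TCP orientation; "contact_force": force on the tool from outside, world axes, zero at the start; "wrist_torque": the same for the moment, N m; "finger_gap": finger opening in mm.
Only numpy, scipy, OpenCV 4.12 (cv2) and the standard library are available. Lean on these libraries where they do the work, as an engineer would, in place of code of your own. Each camera call takes 0.05 s, during which the arm holds its last target.

### The job

Lock the auxiliary fence: take the big hex key out of its wooden stand, flip it over so that its short arm goes fully down into the socket of the clamp screw, and use the long arm as the lever to turn the stiff screw clockwise until it is fully home (its white mark meets the yellow mark on the red block). Leave the key seated in the screw, and do not shift the board that lies against the fence.

Things in the scene. Friction and masses are not known exactly. Their poses are not given: they have to be found in the camera images.
- hex_key: Big L-shaped hex key, grey steel, 0.42 kg, 17 mm across flats (20 across corners). Origin: the bend, where the arms' centre lines cross. Long arm (orange band) along own -z, short arm along own +x; its own +-y sides are flats, so pinch it across y, at the bend for instance. At the start the long arm hangs in the stand: z up (3 degrees of play), origin 168 mm above the table, x along the stand's x.
- short_tip (a point): Centre of the end face of the key's short arm, 57 mm from the bend's origin. The last 4 mm of each arm tapers to 12 mm. In use this arm points straight down in the socket and the long arm is level.
- long_tip (a point): Centre of the end face of the key's long arm, 153 mm from the bend's origin; at the start 15 mm above the table, 45 mm deep in the stand. The orange band is 105 to 135 mm from the bend.
- stand: Fixed wooden block, 80 x 70 x 60 mm (x, y, z), standing left or right of the fence; origin under its centre. The key's hole, 45 mm deep, is in the middle of its top. Two small fixed keys rise up to 50 mm above the top at x = +22 to +36 mm, y = +-24 mm.
- fence: Auxiliary fence, fixed: black beam along its y, 260 x 60 mm, 45 mm high, with an aluminium face 62 mm high on its +x side (away from the robot) and a red clamp block, 58 x 70 mm, top at 65 mm, in the middle. Origin: on the table, on the clamp screw's vertical axis.
- socket (a point): Centre of the mouth of the clamp screw's upward hexagon socket, 95 mm above the table; 18 mm across flats, 24 mm deep. The steel head round it is 30 mm across flats on a flange 41 mm wide. With the key fully down its bend is 128 mm above the table and the level long arm passes over everything near.
- screw (a joint): Turn of the clamp screw, rad, clockwise from above, 0 to 0.9; solid at 0.9 (fully home). Stiff: 1.8 N m, about 14 N at 130 mm. The socket has a corner under the white mark, which points (0.9 - joint) rad anticlockwise from the fence's +x, and one every 60 degrees; at 0.9 it meets the yellow mark. The key enters with its long arm over any corner, give or take 5 degrees.
- board: Loose pine board lying flat against the aluminium face of the fence, 90 x 200 x 18 mm; origin under its centre. Not to be shifted.
Mind the look-alikes: they are no part of the job. There is more than one size of the hex_key; the job needs the middle-sized.

How it is judged:
By the outcome, as a careful person would: the job done as asked, in the order asked, and still so for the second after the job is handed in, with the robot touching nothing.
It also fails if it takes over 61 s, if anything falls off the work surface, if the arm or the gripper's body presses on something with over 40 N, if the wrist force passes 120 N, or if a joint passes its speed limit or range.

## Working session

There is one attempt and no reset: what is moved stays moved. The work goes in short steps, Python scripts to look and compute and a shell command to move; the robot and the scene stay as the last step left them, time stands still between calls to the robot, and variables do not carry over. Pictures are saved under pics/ and viewed, and the job is handed in when it is done.

```bash
ls; mkdir -p pics; python3 - <<'E'
from cell import telemetry, vision
import cv2
s=telemetry.observe();print(s)
for n in ("scene","top","wrist"):
    c=vision.read_camera(n)
    cv2.imwrite(f"pics/a_{n}.png",c["image"][:,:,::-1])
    print(n,{k:v for k,v in c.items() if k!="image"})
E
```

```text
pics
{'time_s': 0.0, 'q': array([-1.31948484,  0.59211997,  0.0482994 ,  1.60985809, -0.03328823,
        0.9426998 , -0.03370888]), 'qd': array([-1.03547903e-03, -9.82628151e-05,  5.30578985e-04, -1.01414395e-04,
        2.63336803e-03,  1.51613749e-04,  1.58054185e-03]), 'effort': array([-1.22229076e-04, -5.48689055e+01,  1.54672500e+00, -1.98124284e+01,
        9.34030133e-03,  8.81079468e-03, -3.79542968e-06]), 'tool_pos': array([244.8862126 , 681.91013937, 403.52648812]), 'tool_rot': array([-1.51032773,  1.56851566, -1.85506123]), 'contact_force': array([-0.25154764, -0.36667129, -0.17851561]), 'wrist_torque': array([ 0.03870963,  0.01154418, -0.02647349]), 'finger_gap': 85.3432711403376}
scene {'fovy': 47.606073204877376, 'cx': 315.7426440000572, 'cy': 247.3576986517013, 'xyz': array([ 717.93315928, -766.86921918, 1270.98236372]), 'attitude': array([-2.55909425e+00, -2.20828773e-03,  4.51976873e-01])}
top {'fovy': 46.751891670626335, 'cx': 312.80917731656484, 'cy': 233.87504820307487, 'xyz': array([ 173.09201074, -104.85790625, 1430.02727137]), 'attitude': array([-2.98554871,  0.03127071, -1.59659902])}
wrist {'fovy': 59.60391059051005, 'cx': 324.1419843953535, 'cy': 239.23817373473068, 'hand_eye': array([[-4.32342828e-04, -2.86259303e-01,  9.58152088e-01,
         3.04750974e+01],
       [ 9.99999624e-01,  5.95958967e-04,  6.29275322e-04,
        -7.05760358e-01],
       [-7.51155244e-04,  9.58152001e-01,  2.86258938e-01,
        -7.37733503e+01],
       [ 0.00000000e+00,  0.00000000e+00,  0.00000000e+00,
         1.00000000e+00]])}
```

View pics/a_scene.png

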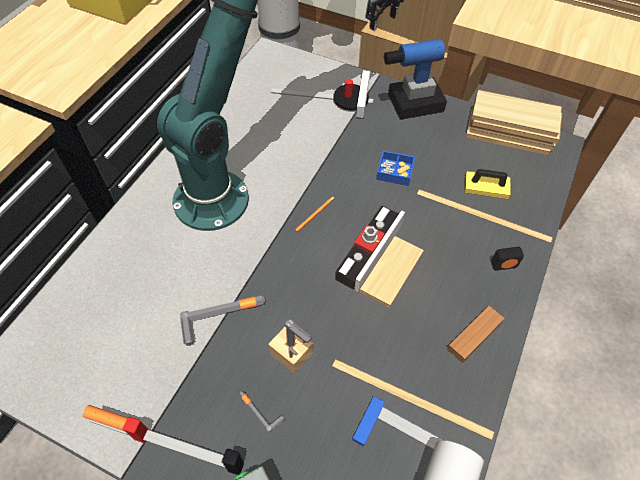

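View pics/a_top.png

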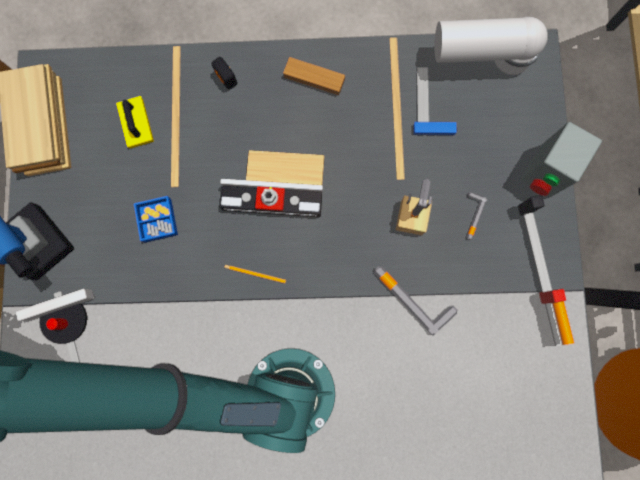

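View pics/a_wrist.png

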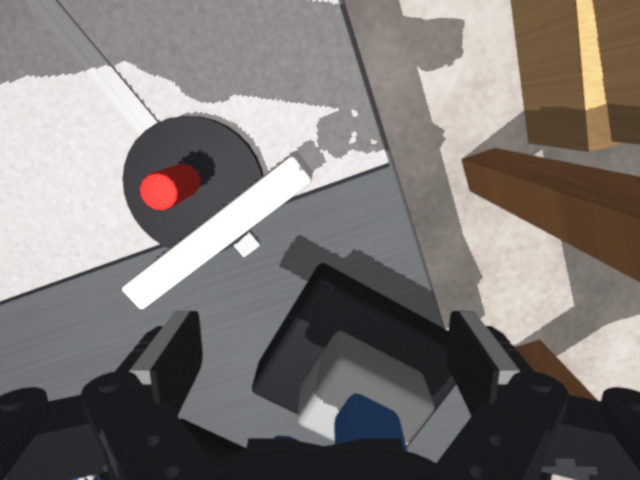

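```bash
cat > h.py <<'E'
import numpy as np, cv2
from scipy.spatial.transform import Rotation as Rn
from cell import telemetry, vision
def rpy(a): return Rn.from_euler('xyz',a).as_matrix()
class Cam:
    def __init__(s,n,st=None):
        if n=="wrist": st=telemetry.observe()
        c=vision.read_camera(n); s.im=c["image"][:,:,::-1].copy()
        s.f=240/np.tan(np.radians(c["fovy"])/2); s.cx,s.cy=c["cx"],c["cy"]
        if n=="wrist":
            H=c["hand_eye"]; R=rpy(st["tool_rot"])
            s.R=R@H[:3,:3]; s.t=R@H[:3,3]+st["tool_pos"]
        else: s.R=rpy(c["attitude"]); s.t=np.array(c["xyz"])
    def proj(s,p):
        q=(np.atleast_2d(p)-s.t)@s.R; return np.c_[s.cx+s.f*q[:,0]/q[:,2], s.cy+s.f*q[:,1]/q[:,2]]
    def back(s,u,v,z):
        d=s.R@np.array([(u-s.cx)/s.f,(v-s.cy)/s.f,1]); k=(z-s.t[2])/d[2]; return s.t+k*d
    def crop(s,name,x0,y0,w,h,k):
        cv2.imwrite(name,cv2.resize(s.im[y0:y0+h,x0:x0+w],None,fx=k,fy=k,interpolation=cv2.INTER_CUBIC))
E
python3 - <<'E'
from h import *
t=Cam("top"); s=Cam("scene")
t.crop("pics/b1.png",360,160,140,100,5); t.crop("pics/b2.png",200,130,150,100,5)
s.crop("pics/b3.png",240,300,120,90,6); s.crop("pics/b4.png",320,195,120,120,5)
print(t.f,s.f)
for p in [(412,215,60),(424,188,168),(268,197,95)]: print(t.back(*p).round(1))
E
```

```text
555.2467112378075 544.074745009599
[ 429.9 -316.6   60. ]
[ 472.4 -331.   168. ]
[479.7  39.6  95. ]
```

```bash
cd pics; python3 -c "
import cv2,numpy as np
a=[cv2.imread(f'b{i}.png') for i in (1,2,3,4)]
print([x.shape for x in a])"
```

```text
[(500, 700, 3), (500, 750, 3), (540, 720, 3), (600, 600, 3)]
```

View pics/b1.png

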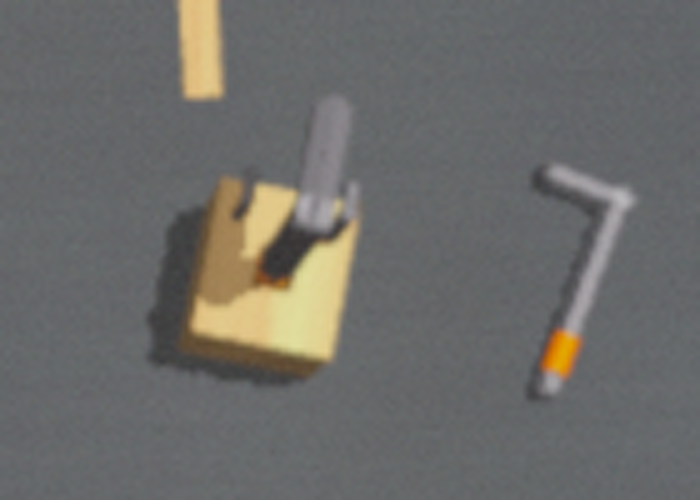

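View pics/b2.png

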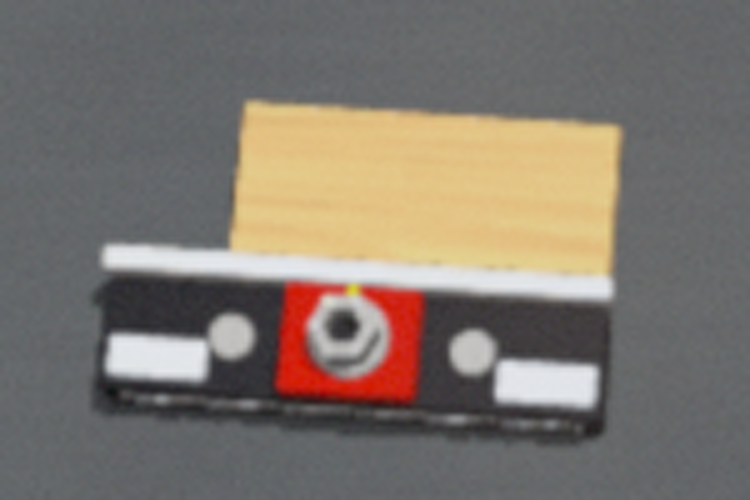

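View pics/b3.png

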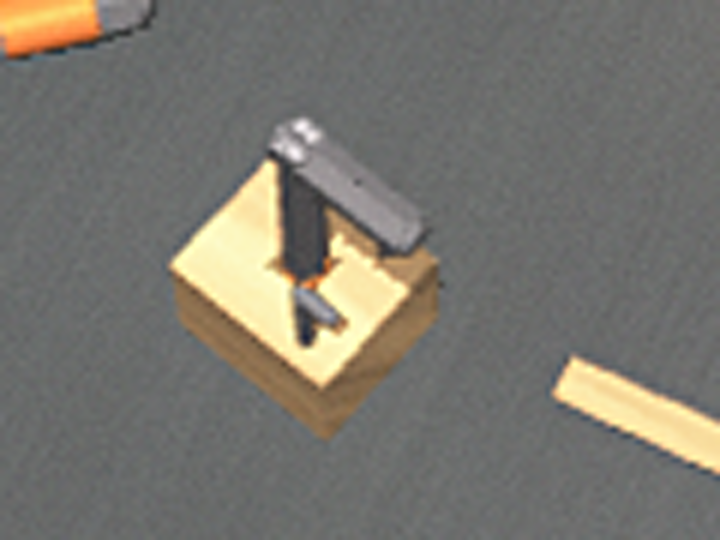

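View pics/b4.png

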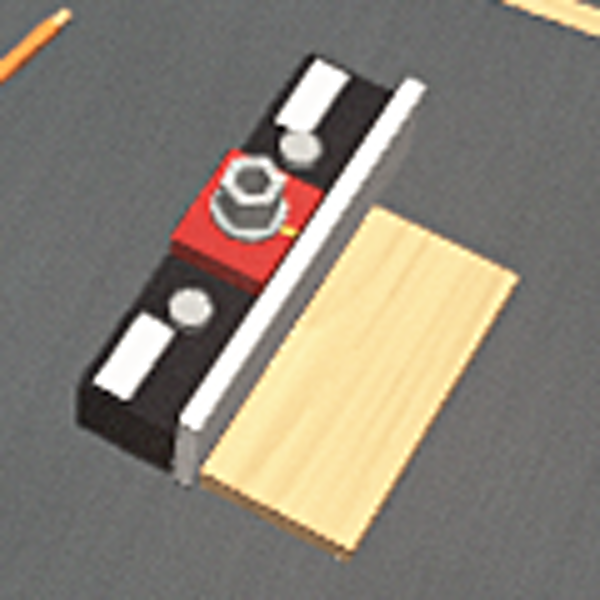

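```bash
cat >> h.py <<'E'
def tri(*obs):
    A=np.zeros((3,3));b=np.zeros(3)
    for c,u,v in obs:
        d=c.R@np.array([(u-c.cx)/c.f,(v-c.cy)/c.f,1]); d/=np.linalg.norm(d); P=np.eye(3)-np.outer(d,d); A+=P;b+=P@c.t
    p=np.linalg.solve(A,b); return p,[np.linalg.norm(c.proj(p)[0]-[u,v]) for c,u,v in obs]
E
python3 - <<'E'
from h import *
t=Cam("top"); s=Cam("scene")
g=lambda p,q:tri((t,*p),(s,*q))
print("socket",g((268.6,194.4),(370.8,231.4)))
print("bend",g((423,202.4),(289.5,323.3)))
print("tip",g((427,180),(307.5,339)))
o=lambda c,off,k:(off[0]+c[0]/k,off[1]+c[1]/k)
# stand top corners by top camera z=60
for n,c in dict(fl=(225,178),nl=(190,335),nr=(332,362),fr=(360,207)).items(): print(n,t.back(*o(c,(360,160),5),60).round(1))
for n,c in dict(left=(172,267),front=(325,387),right=(437,263)).items(): print("scene",n,s.back(*o(c,(240,300),6),60).round(1))
for n,c in dict(al_l=(103,257),al_r=(612,290)).items(): print(n,t.back(*o(c,(200,130),5),62).round(1))
for n,c in dict(far=(418,85),near=(187,425)).items(): print("scene",n,s.back(*o(c,(320,195),5),62).round(1))
for n,c in dict(a=(247,103),b=(620,127),c=(612,275),d=(232,248)).items(): print("board",n,t.back(*o(c,(200,130),5),18).round(1))
for n,c in dict(a=(375,207),b=(520,277),c=(347,555),d=(203,478)).items(): print("boardS",n,s.back(*o(c,(320,195),5),18).round(1))
E
```

```text
socket (array([488.54635716,  39.64898304,  93.30641415]), [np.float64(0.9386014892237471), np.float64(0.8781942702180748)])
bend (array([ 438.69935726, -324.04280855,  175.29146547]), [np.float64(1.0183520520645906), np.float64(1.0580191367114722)])
tip (array([ 491.1824452 , -337.7380881 ,  171.24440188]), [np.float64(0.4590921699896612), np.float64(0.48806695079375134)])
fl [ 480.  -301.8   60. ]
nl [ 400.6 -280.3   60. ]
nr [ 384.8 -349.8   60. ]
fr [ 462.9 -368.3   60. ]
scene left [ 392.2 -346.8   60. ]
scene front [ 469.7 -364.7   60. ]
scene right [ 486.1 -299.1   60. ]
al_l [531.9 163.7  62. ]
al_r [506.  -94.9  62. ]
scene far [540.7 163.7  62. ]
scene near [512.1 -92.6  62. ]
board a [624.7  95.7  18. ]
board b [ 604.6 -101.3   18. ]
board c [524.7 -94.8  18. ]
board d [546.  104.2  18. ]
boardS a [543.1 106.9  18. ]
boardS b [631.8  98.2  18. ]
boardS c [ 609.5 -102.8   18. ]
boardS d [524.9 -93.7  18. ]
```

```bash
cat >> h.py <<'E'
def plan(p,R,n=5,mm=40,deg=7):
    """rows from current pose toward (p,R)"""
    st=telemetry.observe(); P=np.array(st["tool_pos"]);Q=rpy(st["tool_rot"])
    D=np.array(p)-P; rv=Rn.from_matrix(Q.T@R).as_rotvec(degrees=True)
    N=max(1,int(np.ceil(max(np.linalg.norm(D)/mm,np.linalg.norm(rv)/deg))))
    print("rows needed",N,"dist",np.linalg.norm(D).round(1),"rot",rv.round(2))
    X=[];A=[]
    for i in range(min(n,N)):
        X.append([round(float(a),4) for a in Q.T@(D/N)/1000]); A.append([round(float(a),2) for a in rv/N])
        Q=Q@Rn.from_rotvec(rv/N,degrees=True).as_matrix()
    print('"angular":',A,', "xyz":',X)
def toolR(tilt,az,flip=1):
    """tilt from vertical(deg) toward azimuth az; tool y = flip * left-of-az"""
    t,a=np.radians([tilt,az]); x=np.array([np.sin(t)*np.cos(a),np.sin(t)*np.sin(a),-np.cos(t)])
    y=flip*np.array([-np.sin(a),np.cos(a),0]); return np.c_[x,y,np.cross(x,y)]
def key_from_tool(R,theta,flip):pass
E
python3 - <<'E'
from h import *
st=telemetry.observe(); print(rpy(st["tool_rot"]).round(3))
plan((420,480,440),rpy(st["tool_rot"]))
E
```

```text
[[-0.     0.338  0.941]
 [-0.001  0.941 -0.338]
 [-1.    -0.001  0.   ]]
rows needed 7 dist 269.8 rot [0. 0. 0.]
"angular": [[0.0, 0.0, 0.0], [0.0, 0.0, 0.0], [0.0, 0.0, 0.0], [0.0, 0.0, 0.0], [0.0, 0.0, 0.0]] , "xyz": [[-0.0051, -0.0187, 0.0333], [-0.0051, -0.0187, 0.0333], [-0.0051, -0.0187, 0.0333], [-0.0051, -0.0187, 0.0333], [-0.0051, -0.0187, 0.0333]]
```

```bash
python3 -m handwheel '{"angular":[[0,0,0],[0,0,0],[0,0,0],[0,0,0],[0,0,0]],"xyz":[[-0.01,-0.022,0.033],[-0.005,-0.022,0.033],[-0.005,-0.022,0.033],[-0.005,-0.022,0.033],[-0.005,-0.022,0.033]],"gripper":[0.05,0.05,0.05,0.05,0.05]}'
python3 - <<'E'
from h import *
st=telemetry.observe(); print(st["q"].round(3))
plan((540,150,450),rpy(st["tool_rot"]))
E
```

```text
time_s: 0.77
tool_pos: [356.0, 528.8, 431.7]
tool_rot: [2.858, 1.561, 2.537]
contact_force: [0.1, 0.7, -0.7]
finger_gap: 49.6
[-1.081  0.451  0.047  1.792 -0.039  0.898  0.236]
rows needed 11 dist 421.5 rot [0. 0. 0.]
"angular": [[0.0, 0.0, 0.0], [0.0, 0.0, 0.0], [0.0, 0.0, 0.0], [0.0, 0.0, 0.0], [0.0, 0.0, 0.0]] , "xyz": [[-0.002, -0.0274, 0.0267], [-0.002, -0.0274, 0.0267], [-0.002, -0.0274, 0.0267], [-0.002, -0.0274, 0.0267], [-0.002, -0.0274, 0.0267]]
```

```bash
python3 -m handwheel '{"angular":[[0,0,0],[0,0,0],[0,0,0],[0,0,0],[0,0,0]],"xyz":[[-0.002,-0.03,0.027],[-0.002,-0.03,0.027],[-0.002,-0.03,0.027],[-0.002,-0.03,0.027],[-0.002,-0.032,0.024]]}'
python3 -m handwheel '{"angular":[[0,0,0],[0,0,0],[0,0,0],[0,0,0],[0,0,0]],"xyz":[[-0.002,-0.036,0.017],[-0.002,-0.036,0.017],[-0.002,-0.038,0.014],[-0.002,-0.04,0.01],[-0.002,-0.04,0.01]]}'
python3 - <<'E'
from h import *
st=telemetry.observe(); print(st["q"].round(3))
plan((488,0,430),toolR(15,-14))
w=Cam("wrist"); cv2.imwrite("pics/c1.png",w.im); print(w.proj([[488.5,39.6,95],[438,-324,168]]))
E
```

```text
[-1.081  0.451  0.047  1.792 -0.039  0.898  0.236]
rows needed 14 dist 545.0 rot [ -4.38 -15.53   0.39]
"angular": [[-0.31, -1.11, 0.03], [-0.31, -1.11, 0.03], [-0.31, -1.11, 0.03], [-0.31, -1.11, 0.03], [-0.31, -1.11, 0.03]] , "xyz": [[-0.0002, -0.0329, 0.0209], [0.0002, -0.033, 0.0207], [0.0006, -0.0331, 0.0205], [0.001, -0.0332, 0.0203], [0.0014, -0.0333, 0.0201]]
[[-128.56937546  512.33025242]
 [-645.38849549  659.35901553]]invalid input
invalid input
```

View pics/c1.png

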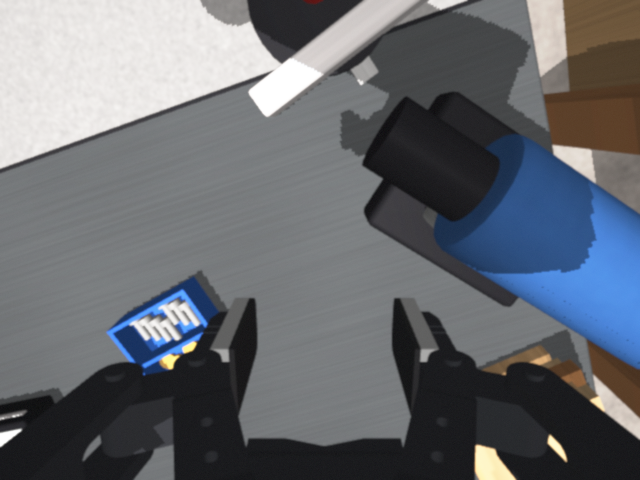

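```bash
python3 -m handwheel '{"angular":[[0,0,0],[0,0,0],[0,0,0],[0,0,0],[0,0,0]],"xyz":[[-0.002,-0.03,0.027],[-0.002,-0.03,0.027],[-0.002,-0.03,0.027],[-0.002,-0.03,0.027],[-0.002,-0.032,0.024]],"gripper":[0.05,0.05,0.05,0.05,0.05]}'
python3 -m handwheel '{"angular":[[0,-1,0],[0,-1,0],[0,-1,0],[0,-1,0],[0,-1,0]],"xyz":[[-0.002,-0.036,0.017],[-0.002,-0.036,0.017],[-0.002,-0.038,0.014],[-0.002,-0.04,0.01],[-0.002,-0.04,0.005]],"gripper":[0.05,0.05,0.05,0.05,0.05]}'
python3 - <<'E'
from h import *
st=telemetry.observe(); print(st["q"].round(3),st["time_s"])
plan((480,-20,430),toolR(15,-14))
w=Cam("wrist"); cv2.imwrite("pics/c2.png",w.im); print(w.proj([[488.5,39.6,95],[438,-324,168]]))
E
```

```text
time_s: 1.23
tool_pos: [435.8, 342.1, 443.1]
tool_rot: [1.828, 1.563, 1.5]
contact_force: [0.8, 0.6, -0.1]
finger_gap: 50.4
time_s: 1.65
tool_pos: [437.9, 135.4, 454.9]
tool_rot: [0.131, 1.474, -0.203]
contact_force: [0.9, -0.4, 1.2]
finger_gap: 49.8
[-0.578  0.173  0.187  2.162  0.033  0.73   0.818] 1.65
rows needed 5 dist 162.9 rot [-5.16 -9.48  0.2 ]
"angular": [[-1.03, -1.9, 0.04], [-1.03, -1.9, 0.04], [-1.03, -1.9, 0.04], [-1.03, -1.9, 0.04], [-1.03, -1.9, 0.04]] , "xyz": [[0.0064, -0.0267, 0.0176], [0.0069, -0.027, 0.0169], [0.0074, -0.0273, 0.0162], [0.0079, -0.0276, 0.0154], [0.0084, -0.0279, 0.0146]]
[[ 231.75117746  259.91201325]
 [-268.78326007  391.85617194]]
```

View pics/c2.png

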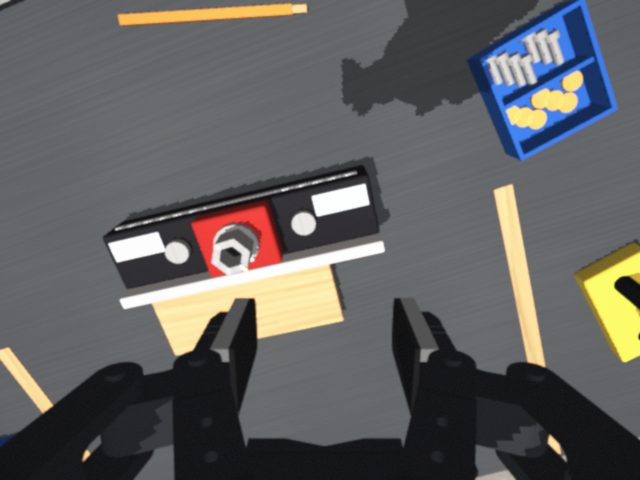

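```bash
python3 -m handwheel '{"angular":[[-1,-1,0],[-1,-1,0],[-1,-1,0]],"xyz":[[0.015,-0.03,0.01],[0.015,-0.03,0.008],[0.01,-0.03,0.0]],"gripper":[0.05,0.05,0.05]}'
python3 - <<'E'
from h import *
st=telemetry.observe(); print(st["q"].round(3),st["time_s"])
w=Cam("wrist"); uv=w.proj([[488.5,39.6,95],[438,-324,168]]); print(uv)
x,y=int(uv[0,0])-80,int(uv[0,1])-60
w.crop("pics/c3.png",x,y,160,120,5); print(x,y)
plan((330,-280,400),toolR(45,-13.5))
np.save("w3.npy",np.array([w.f,w.cx,w.cy,*w.t,*w.R.ravel()]))
E
```

```text
time_s: 1.95
tool_pos: [429.6, 36.9, 420.1]
tool_rot: [0.052, 1.413, -0.236]
contact_force: [0.7, -0.9, -0.4]
finger_gap: 49.8
[-0.419  0.176  0.237  2.273  0.045  0.553  1.059] 1.95
[[ 347.32994479  223.7996598 ]
 [-223.42668353  351.12360924]]
267 163
rows needed 9 dist 325.8 rot [ -3.13 -36.33   1.49]
"angular": [[-0.35, -4.04, 0.17], [-0.35, -4.04, 0.17], [-0.35, -4.04, 0.17], [-0.35, -4.04, 0.17], [-0.35, -4.04, 0.17]] , "xyz": [[0.0019, -0.0361, -0.0004], [0.0018, -0.0361, -0.0008], [0.0016, -0.0361, -0.0011], [0.0014, -0.0361, -0.0014], [0.0012, -0.0361, -0.0017]]
```

View pics/c3.png

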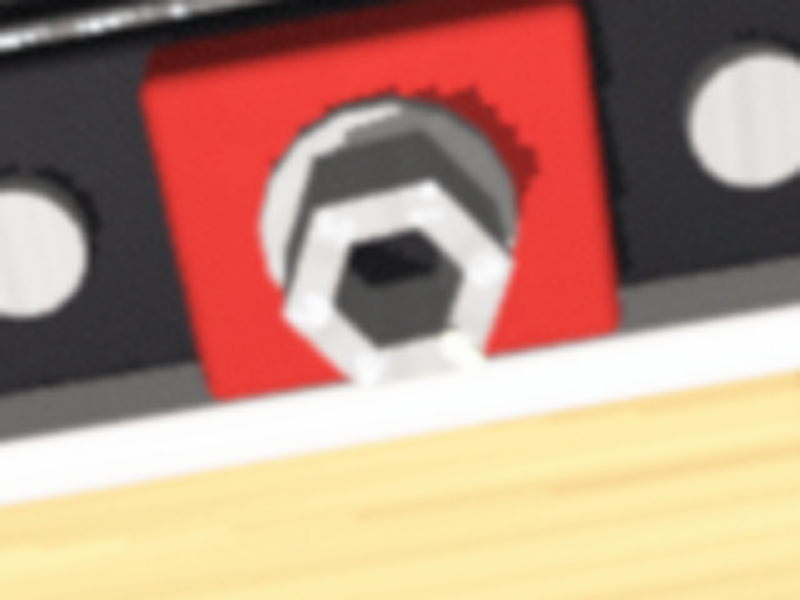

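```bash
python3 - <<'E'
from h import *
a=np.load("w3.npy"); w=Cam.__new__(Cam); w.f,w.cx,w.cy=a[:3]; w.t=a[3:6]; w.R=a[6:].reshape(3,3)
b=lambda c,z=95:w.back(267+c[0]/5,163+c[1]/5,z)
print(b((399,284)))
V=np.array([b(c) for c in [(318,208),(432,185),(510,262),(482,355),(365,382),(286,310)]]); c=V.mean(0); print(c)
an=np.degrees(np.arctan2(V[:,1]-c[1],V[:,0]-c[0])); print(an, np.linalg.norm(V-c,axis=1)); print(np.angle(np.mean(np.exp(6j*np.radians(an))),deg=True)/6)
m=b((460,345)); print("mark",np.degrees(np.arctan2(*(m-c)[1::-1])))
h=np.array([b(c_) for c_ in [(350,250),(430,230),(460,270),(445,335),(375,348),(335,300)]]); hc=h.mean(0);print(hc)
an=np.degrees(np.arctan2(h[:,1]-hc[1],h[:,0]-hc[0]));print(np.angle(np.mean(np.exp(6j*np.radians(an))),deg=True)/6)
print(b((0,440),62),b((800,310),62)) ; 
E
```

```text
[485.29253966  40.058592    95.        ]
[485.41657293  40.00476144  95.        ]
[-151.71328644  147.79803611   86.01964431   31.59173543  -33.01664053
  -92.94308546] [17.01541334 16.17951665 16.57274987 17.07893553 16.51962479 17.05986092]
27.944027586716214
mark 27.31311123187868
[486.10797767  39.85987252  95.        ]
26.538085886791762
[507.76074329 -34.17199499  62.        ] [522.87413429 100.57073287  62.        ]
```

```bash
python3 -m handwheel '{"angular":[[0,-4,0],[0,-4,0],[0,-4,0],[0,-4,0],[0,-4,0]],"xyz":[[0.001,-0.037,0],[0.001,-0.037,0],[0.001,-0.037,0],[0.001,-0.037,0],[0.001,-0.037,0]],"gripper":[0.05,0.05,0.05,0.05,0.05]}'
python3 - <<'E'
from h import *
st=telemetry.observe(); print(st["q"].round(3),st["time_s"])
w=Cam("wrist"); print(w.proj([[488.5,39.6,95],[438,-324,168]]))
plan((330,-280,400),toolR(45,-13.5))
E
```

```text
time_s: 2.42
tool_pos: [380.3, -130.4, 413.7]
tool_rot: [0.013, 1.086, -0.276]
contact_force: [0.5, 1.4, -0.9]
finger_gap: 50.2
[0.005 0.111 0.222 2.427 0.018 0.123 1.483] 2.4167
[[634.35273115  69.59754343]
 [ 31.75674762 216.4693147 ]]
rows needed 4 dist 152.0 rot [ -3.35 -17.19   1.99]
"angular": [[-0.84, -4.3, 0.5], [-0.84, -4.3, 0.5], [-0.84, -4.3, 0.5], [-0.84, -4.3, 0.5]] , "xyz": [[0.0025, -0.0379, -0.0021], [0.0019, -0.0378, -0.0028], [0.0014, -0.0378, -0.0035], [0.0008, -0.0378, -0.0041]]
```

```bash
cat > kin.py <<'E'
import numpy as np, itertools
from scipy.optimize import least_squares
from scipy.spatial.transform import Rotation as Rn
E=lambda a,t: Rn.from_euler(a,t).as_matrix()
M=np.array([[0,0,1],[0,1,0],[-1,0,0]],float).T  # tool x = flange z
M=np.c_[[0,0,1],[0,1,0],[-1,0,0]].astype(float)
def fk(q,p,s):
    c,h,a1,d1,a2,d2,a3,d3,o7=p[:9]
    R=E('z',c+s[0]*q[0]); t=np.array([0,0,h])
    R=R@E('y',q[1]); t=t+0
    R=R@E('z',s[1]*q[2]); t=t+R@[a1,0,d1]
    R=R@E('y',q[3]); t=t+R@[a2,0,0]
    R=R@E('z',s[2]*q[4]); t=t+R@[0,0,d2]
    R=R@E('y',q[5]); t=t+R@[a3,0,0]
    R=R@E('z',s[3]*q[6]+o7); t=t+R@[0,0,d3]
    return t,R@M
Q=[[-1.31948484,0.59211997,0.0482994,1.60985809,-0.03328823,0.9426998,-0.03370888],[-1.081,.451,.047,1.792,-.039,.898,.236],[-0.578,.173,.187,2.162,.033,.73,.818],[-.419,.176,.237,2.273,.045,.553,1.059],[0.005,0.111,0.222,2.427,0.018,0.123,1.483]]
P=[[244.886,681.910,403.526],[356.0,528.8,431.7],[437.9,135.4,454.9],[429.6,36.9,420.1],[380.3,-130.4,413.7]]
W=[[-1.51032773,1.56851566,-1.85506123],[2.858,1.561,2.537],[.131,1.474,-.203],[.052,1.413,-.236],[.013,1.086,-.276]]
def res(p,s):
    r=[]
    for q,t,w in zip(Q,P,W):
        a,R=fk(q,p,s); r+=list(a-t)+list(300*Rn.from_matrix(R.T@E('xyz',w)).as_rotvec())
    return r
if __name__=="__main__":
    out=[]
    for s in itertools.product([1,-1],repeat=4):
        for o7 in (0,1.57,3.14,-1.57):
            r=least_squares(res,[0,330,0,400,0,400,0,150,o7],args=(s,)); out.append((r.cost,s,r.x))
    out.sort(key=lambda z:z[0])
    for o in out[:3]: print(round(o[0],2),o[1],o[2].round(3))
    np.save("kin.npy",np.r_[out[0][1],out[0][2]])
E
python3 kin.py
```

```text
213.64 (-1, -1, -1, -1) [-6.60000e-02  5.66701e+02  3.53040e+01  5.74242e+02  1.03675e+02
  5.76456e+02  3.01000e+01  1.96555e+02  1.50600e+00]
213.64 (-1, -1, -1, -1) [-6.60000e-02  5.66701e+02  3.53040e+01  5.74242e+02  1.03675e+02
  5.76456e+02  3.01000e+01  1.96555e+02  1.50600e+00]
213.64 (-1, -1, -1, -1) [-6.60000e-02  5.66701e+02  3.53040e+01  5.74242e+02  1.03675e+02
  5.76456e+02  3.01000e+01  1.96555e+02  1.50600e+00]
```

```bash
cat > ikk.py <<'E'
from kin import *
k=np.load("kin.npy"); S=k[:4]; KP=k[4:]
lo=np.array([-2.69,-.47,-1.27,.19,-1.53,.08,-3.09]);hi=np.array([2.69,2.24,1.36,2.51,4.68,2.07,3.09])
def toolR(tilt,az,flip=1):
    t,a=np.radians([tilt,az]); x=np.array([np.sin(t)*np.cos(a),np.sin(t)*np.sin(a),-np.cos(t)])
    y=flip*np.array([-np.sin(a),np.cos(a),0]); return np.c_[x,y,np.cross(x,y)]
def ik(p,R,seeds,margin=.06):
    best=None
    for q0 in seeds:
        def f(q):
            a,B=fk(q,KP,S); return np.r_[(a-p)/10, 20*Rn.from_matrix(B.T@R).as_rotvec(), .02*(q-q0)]
        r=least_squares(f,np.clip(q0,lo+margin+.01,hi-margin-.01),bounds=(lo+margin,hi-margin))
        a,B=fk(r.x,KP,S); e=np.linalg.norm(a-p)+200*np.linalg.norm(Rn.from_matrix(B.T@R).as_rotvec())
        if best is None or e<best[0]-1: best=(e,r.x)
    return best
E
python3 - <<'E'
from ikk import *
K=np.array([438,-324,168.]);C=np.array([486.5,39.8,128+0])
sd=[np.array([0,.3,s3,2,s5,.5,s7]) for s3 in(-.6,0,.6) for s5 in (0,.8,-.8) for s7 in(-1.5,0,1.5)]
for tau in (0,10,20,30,40,45):
    for f in (1,-1):
        R=toolR(tau,-13.5,f); e,q=ik(K-155*R[:,0],R,sd); 
        R2=R; e2,q2=ik(K+[0,0,120]-155*R[:,0],R,sd)
        print(tau,f,"start",e.round(1),q.round(2),"up",e2.round(1),q2.round(2))
        for L in (27.5,-32.5,87.5,-92.5):
            R=toolR(90-tau,L,-f); e,q=ik(C-155*R[:,0],R,sd); print("    L",L,e.round(1),q.round(2))
E
```

```text
0 1 start 0.0 [ 1.21  0.68 -0.75  1.99  0.68  0.74  1.38] up 0.0 [ 1.28  0.44 -0.81  1.98  0.41  0.89  1.58]
    L 27.5 0.0 [ 2.5   2.16 -0.47  2.1   0.37  0.49  0.79]
    L -32.5 0.0 [-1.22  1.46  0.16  2.04  1.5   1.38  1.17]
    L 87.5 0.0 [ 1.34  1.67 -0.8   1.64 -0.08  1.29  0.73]
    L -92.5 0.0 [-0.61  1.32 -0.12  1.52  1.    1.84  1.69]
0 -1 start 0.0 [ 0.65  0.53 -0.09  1.99  0.08  0.63 -1.3 ] up 0.0 [ 0.65  0.32 -0.09  1.98  0.04  0.84 -1.26]
    L 27.5 0.0 [ 1.34  1.68 -0.32  2.13 -1.47  1.11 -1.05]
    L -32.5 0.0 [-1.22  1.46  0.16  2.04  1.5   1.37 -1.97]
    L 87.5 0.0 [ 0.86  1.36 -0.33  1.64 -0.72  1.46 -1.97]
    L -92.5 0.0 [-0.75  1.31  0.03  1.52  0.87  1.75 -1.38]
10 1 start 0.0 [ 1.35  0.66 -0.84  2.11  0.83  0.54  1.28] up 0.0 [ 1.64  0.55 -1.19  2.1   0.67  0.76  1.41]
    L 27.5 0.0 [ 1.62  1.7  -0.43  2.23 -1.47  0.7   2.18]
    L -32.5 0.0 [-1.11  1.32  0.1   2.14  1.65  1.31  1.17]
    L 87.5 0.0 [ 1.34  1.57 -0.83  1.72 -0.01  1.15  0.66]
    L -92.5 0.0 [-0.56  1.22 -0.17  1.6   0.99  1.71  1.69]
10 -1 start 0.0 [ 0.79  0.49 -0.19  2.09  0.02  0.41 -1.1
[... 2372 characters left out ...]
.21 -1.33]
45 1 start 0.0 [ 1.86  1.13 -0.92  2.42  3.01  0.47 -0.22] up 0.0 [ 0.82  0.35  0.12  2.45  4.27  0.61 -2.11]
    L 27.5 0.0 [ 1.66  1.9  -1.06  2.45  2.51  0.8  -2.12]
    L -32.5 0.0 [-0.42  0.86 -0.23  2.35  2.04  0.97  1.55]
    L 87.5 0.0 [ 1.21  1.18 -0.93  1.97  0.27  0.73  0.23]
    L -92.5 0.0 [-0.3   0.88 -0.34  1.88  0.98  1.22  1.76]
45 -1 start 0.0 [ 2.13  1.6  -1.18  2.4   2.44  0.68 -2.44] up 0.0 [0.63 0.36 0.32 2.45 4.27 0.67 0.98]
    L 27.5 0.0 [ 0.55  0.92 -0.25  2.45  3.77  0.8  -1.23]
    L -32.5 0.0 [-0.4   0.86 -0.25  2.35  2.04  0.98 -1.59]
    L 87.5 0.0 [ 0.63  0.84 -0.27  1.98 -0.7   0.84 -2.17]
    L -92.5 0.0 [-0.46  0.85 -0.16  1.88  0.85  1.13 -1.3 ]
```

```bash
python3 - <<'E'
from h import *
R=toolR(18,-13.5); K=np.array([436,-324,168])
plan(K+[0,0,130]-155*R[:,0],R)
E
```

```text
rows needed 5 dist 179.6 rot [-3.71  9.8   1.15]
"angular": [[-0.74, 1.96, 0.23], [-0.74, 1.96, 0.23], [-0.74, 1.96, 0.23], [-0.74, 1.96, 0.23], [-0.74, 1.96, 0.23]] , "xyz": [[0.0001, -0.0329, 0.0143], [-0.0005, -0.0331, 0.0139], [-0.0011, -0.0333, 0.0134], [-0.0017, -0.0335, 0.0129], [-0.0023, -0.0336, 0.0124]]
```

```bash
python3 -m handwheel '{"angular":[[-0.7,2,0.2],[-0.7,2,0.2],[-0.7,2,0.2],[-0.7,2,0.2],[-0.7,2,0.2]],"xyz":[[0,-0.033,0.014],[-0.001,-0.033,0.014],[-0.001,-0.033,0.013],[-0.002,-0.034,0.013],[-0.002,-0.034,0.012]],"gripper":[0.05,0.05,0.05,0.05,0.05]}'
python3 -m handwheel '{"angular":[[0,0,0]],"xyz":[[0,0,0]],"gripper":[0.05]}'
python3 - <<'E'
from h import *
st=telemetry.observe(); print(st["q"].round(3),st["time_s"])
w=Cam("wrist"); cv2.imwrite("pics/d1.png",w.im); print(w.proj([[436,-324,168],[436,-324,60]]))
np.save("w4.npy",np.array([w.f,w.cx,w.cy,*w.t,*w.R.ravel()]))
E
```

```text
time_s: 2.88
tool_pos: [389.8, -280.0, 440.9]
tool_rot: [0.015, 1.255, -0.21]
contact_force: [0.9, -0.6, 0.7]
finger_gap: 50.1
time_s: 2.97
tool_pos: [391.2, -287.0, 443.3]
tool_rot: [0.001, 1.249, -0.232]
contact_force: [-0.0, -1.1, 0.6]
finger_gap: 49.7
[ 0.578  0.196 -0.011  2.178 -0.227  0.473  2.092] 2.9667
[[281.15627043 177.90813991]
 [292.34097311 116.60539027]]
```

View pics/d1.png

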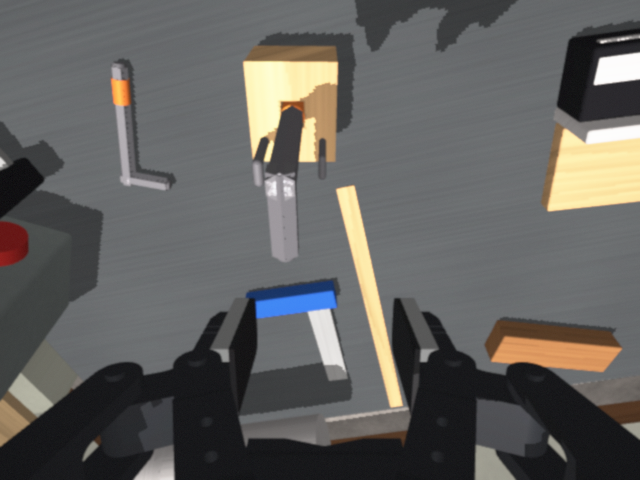

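```bash
cat >> h.py <<'E'
def load(fn):
    a=np.load(fn); w=Cam.__new__(Cam); w.f,w.cx,w.cy=a[:3]; w.t=a[3:6]; w.R=a[6:].reshape(3,3); return w
E
python3 - <<'E'
from h import *
w=load("w4.npy"); w.im=cv2.imread("pics/d1.png")
w.crop("pics/d2.png",230,40,130,240,2.5) if 0 else w.crop("pics/d2.png",235,45,120,110,6)
w.crop("pics/d3.png",240,150,100,120,5)
for c in [(244,61),(338,61),(336,161),(250,162),(292,106)]: print(w.back(*c,60).round(1))
E
```

```text
[ 387.3 -347.6   60. ]
[ 403.4 -279.5   60. ]
[ 481.6 -298.2   60. ]
[ 465.6 -370.    60. ]
[ 427.8 -321.9   60. ]
```

View pics/d2.png

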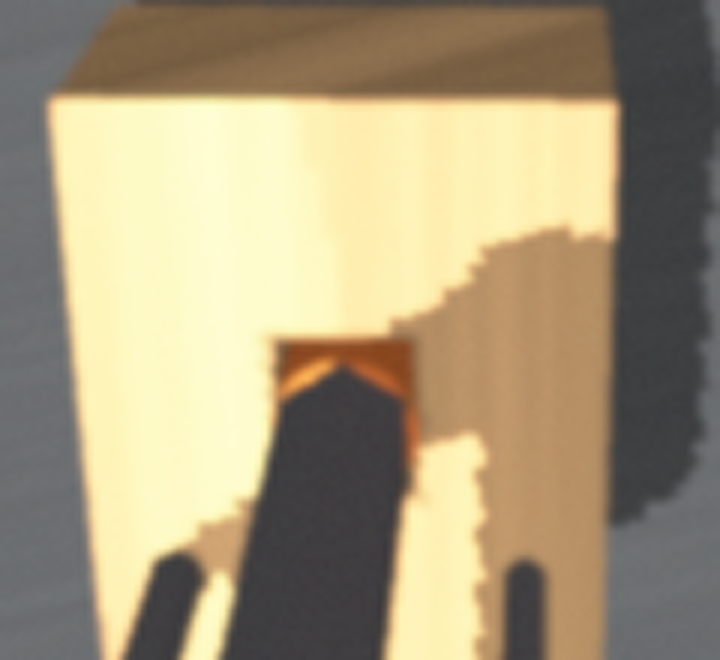

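View pics/d3.png

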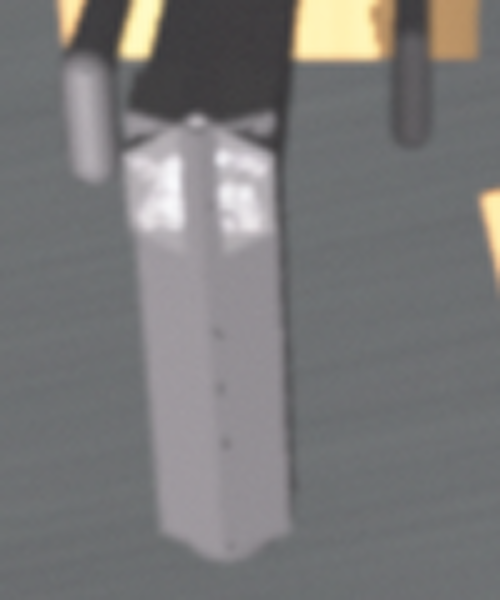

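```bash
python3 - <<'E'
from h import *
w=load("w4.npy")
c=w.back(279.2,174,178); print("corner",c)
print("K", c[:2]+10*np.array([np.cos(np.radians(-13.3)),np.sin(np.radians(-13.3))]))
l=w.back(266,180,168); r=w.back(295,180,168); print("mid",(l+r)/2, np.linalg.norm(l-r), np.degrees(np.arctan2(*(r-l)[[1,0]]))-90)
a=w.back(268,198,168);b=w.back(296.5,198,168);m1=(a+b)/2
a=w.back(272.2,255,168);b=w.back(298.2,255,168);m2=(a+b)/2
print(m1,m2,np.degrees(np.arctan2(*(m2-m1)[[1,0]])))
e=w.back(279.2,174,178),w.back(284.7,255,178); print("ridge yaw",np.degrees(np.arctan2(*(e[1]-e[0])[[1,0]])))
R=toolR(18,-13.3);
E
```

```text
corner [ 428.7732214  -322.11299926  178.        ]
K [ 438.50501013 -324.41349663]
mid [ 437.22767299 -324.77246865  168.        ] 17.173358937730946 -13.332673681613329
[ 449.16216516 -327.24884365  168.        ] [ 491.43310893 -337.78902925  168.        ] -14.001091850610083
ridge yaw -13.303324623511344
```

```bash
python3 - <<'E'
from h import *
R=toolR(18,-13.3); K=np.array([438,-324.5,168])
plan(K-157*R[:,0],R)
E
```

```text
rows needed 4 dist 128.5 rot [ 0.04  0.29 -0.2 ]
"angular": [[0.01, 0.07, -0.05], [0.01, 0.07, -0.05], [0.01, 0.07, -0.05], [0.01, 0.07, -0.05]] , "xyz": [[0.0302, -0.0073, -0.0082], [0.0302, -0.0073, -0.0082], [0.0302, -0.0072, -0.0082], [0.0302, -0.0072, -0.0081]]
```

```bash
python3 -m handwheel '{"angular":[[0,0.3,-0.2],[0,0,0],[0,0,0],[0,0,0],[0,0,0]],"xyz":[[0.025,-0.02,-0.014],[0.03,-0.009,-0.01],[0.03,0,-0.006],[0.03,0,-0.003],[0,0,0]],"gripper":[0.05,0.05,0.05,0.05,0.05]}'
python3 - <<'E'
from h import *
R=toolR(18,-13.3); K=np.array([438,-324.5,168])
plan(K-157*R[:,0],R)
E
```

```text
time_s: 3.43
tool_pos: [394.2, -309.6, 322.2]
tool_rot: [0.002, 1.25, -0.225]
contact_force: [-0.5, 0.7, 0.4]
finger_gap: 49.8
rows needed 1 dist 7.0 rot [ 0.28  0.4  -0.12]
"angular": [[0.28, 0.4, -0.12]] , "xyz": [[0.0038, -0.0044, -0.0038]]
```

```bash
python3 -m handwheel '{"angular":[[0.3,0.4,-0.1],[0,0,0]],"xyz":[[0.004,-0.0045,-0.004],[0,0,0]],"gripper":[0.05,0.05]}'
python3 - <<'E'
from h import *
R=toolR(18,-13.3); K=np.array([438,-324.5,168])
plan(K-157*R[:,0],R)
w=Cam("wrist"); cv2.imwrite("pics/e1.png",w.im); print(w.proj([K]))
E
```

```text
time_s: 3.6
tool_pos: [391.3, -310.8, 316.4]
tool_rot: [0.013, 1.261, -0.217]
contact_force: [-0.4, -0.1, 0.1]
finger_gap: 50.0
rows needed 1 dist 2.8 rot [ 0.12 -0.23 -0.27]
"angular": [[0.12, -0.23, -0.27]] , "xyz": [[-0.0008, -0.0026, 0.0003]]
[[315.73333479 344.02871037]]
```

View pics/e1.png

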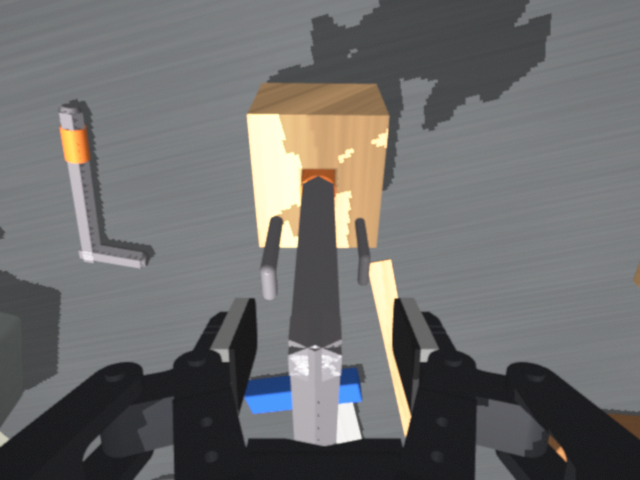

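```bash
python3 -m handwheel '{"angular":[[0,-0.2,-0.2],[0,0,0],[0,0,0],[0,0,0],[0,0,0]],"xyz":[[0.001,-0.0026,0],[0,0,0],[0,0,0],[0,0,0],[0,0,0]],"gripper":[0.04,0.015,0.01,0.005,0.0]}' 90
python3 -m handwheel '{"angular":[[0,0,0],[0,0,0],[0,0,0]],"xyz":[[0,0,0],[0,0,0],[0,0,0]],"gripper":[0,0,0]}'
python3 - <<'E'
from h import *
R=toolR(18,-13.3); K=np.array([438,-324.5,168])
plan(K-157*R[:,0],R); st=telemetry.observe(); print(st["wrist_torque"],st["q"].round(2))
plan(K-157*R[:,0]+[0,0,65],R)
w=Cam("wrist"); cv2.imwrite("pics/e2.png",w.im); print(w.proj([K]))
E
```

```text
time_s: 4.07
tool_pos: [391.9, -312.2, 321.4]
tool_rot: [-0.01, 1.249, -0.237]
contact_force: [-0.5, -0.4, -4.4]
finger_gap: 15.1
time_s: 4.32
tool_pos: [391.5, -312.0, 321.5]
tool_rot: [-0.011, 1.249, -0.238]
contact_force: [0.0, -0.5, -3.9]
finger_gap: 15.4
rows needed 1 dist 4.4 rot [0.32 0.44 0.11]
"angular": [[0.32, 0.44, 0.11]] , "xyz": [[0.0038, -0.0015, -0.0017]]
[ 0.06355038  0.28568486 -0.00854636] [ 0.71  0.42 -0.13  2.26 -0.36  0.18  2.29]
rows needed 2 dist 60.9 rot [0.32 0.44 0.11]
"angular": [[0.16, 0.22, 0.06], [0.16, 0.22, 0.06]] , "xyz": [[-0.0289, -0.0009, 0.0094], [-0.029, -0.0008, 0.0093]]
[[322.19590226 327.12644329]]
```

View pics/e2.png

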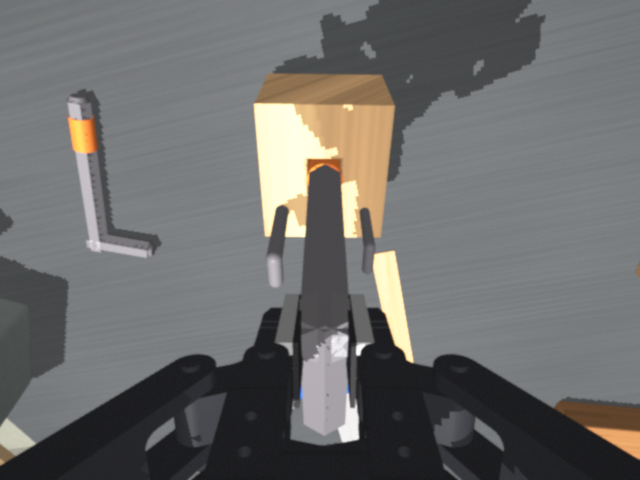

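```bash
python3 -m handwheel '{"angular":[[0,0,0],[0,0,0],[0,0,0],[0,0,0],[0,0,0]],"xyz":[[-0.015,0,0.0048],[-0.02,0,0.0065],[-0.025,0,0.008],[-0.03,0,0.0097],[-0.03,0,0.0097]],"gripper":[0,0,0,0,0]}'
python3 -m handwheel '{"angular":[[0,0,0],[0,0,0],[0,0,0]],"xyz":[[-0.03,0,0.0097],[-0.03,0,0.0097],[0,0,0]],"gripper":[0,0,0]}'
python3 - <<'E'
from h import *
st=telemetry.observe(); print(st["wrist_torque"],st["q"].round(2),st["tool_pos"])
t=Cam("top"); s=Cam("scene"); w=Cam("wrist"); cv2.imwrite("pics/f_w.png",w.im)
R=rpy(st["tool_rot"]); K=st["tool_pos"]+155*R[:,0]; L=K-[0,0,153]
print(K, np.degrees(np.arccos(-R[2,0])))
a=s.proj([K,L]);b=t.proj([K,L]);print(a,b)
x,y=a.min(0).astype(int)-40; s.crop("pics/f_s.png",x,y,110,120,5);print(x,y)
x,y=b.min(0).astype(int)-40; t.crop("pics/f_t.png",x,y,120,110,5);print(x,y)
E
```

```text
time_s: 4.78
tool_pos: [389.1, -310.6, 443.5]
tool_rot: [0.012, 1.266, -0.216]
contact_force: [0.8, -0.4, -4.6]
finger_gap: 15.1
time_s: 5.03
tool_pos: [388.9, -310.6, 513.7]
tool_rot: [0.003, 1.261, -0.225]
contact_force: [1.8, -1.9, -3.2]
finger_gap: 15.0
[-0.05269044  0.26205239 -0.02521188] [ 0.57  0.13  0.05  2.06 -0.2   0.67  2.1 ] [ 388.87295114 -310.63745114  513.71317063]
[ 434.93480988 -321.19601569  366.09263722] 17.750988815878646
[[283.46915126 278.46480185]
 [286.83106672 314.1502864 ]] [[436.93126876 182.80886307]
 [423.91640298 199.71810251]]
243 238
383 142
```

View pics/f_s.png

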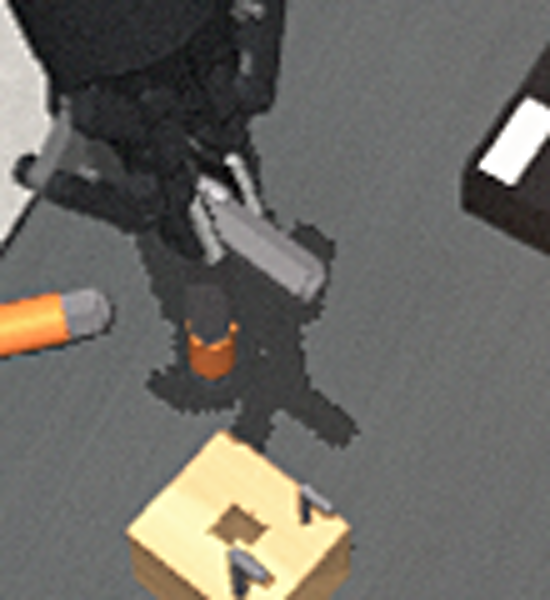

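View pics/f_t.png

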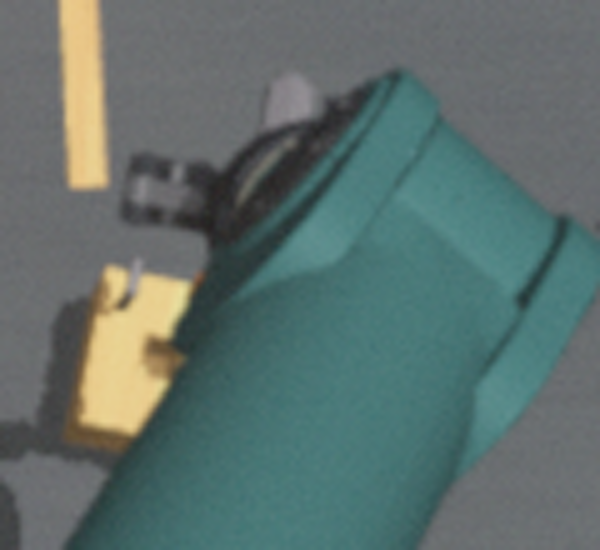

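View pics/f_w.png

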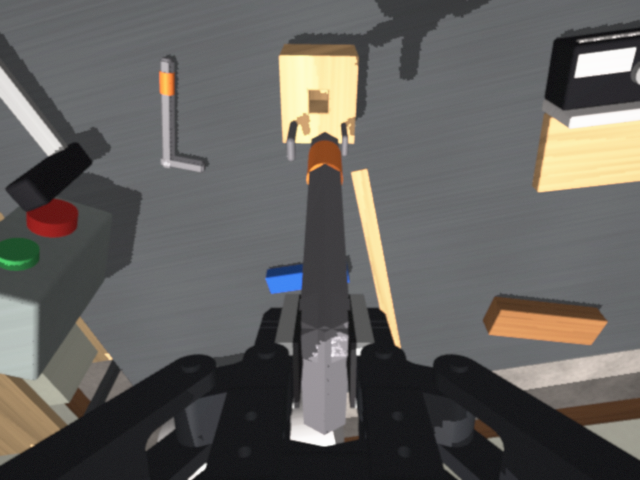

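```bash
python3 - <<'E'
import cv2
im=cv2.imread("pics/f_w.png")
cv2.imwrite("pics/f1.png",cv2.resize(im[125:205,280:370],None,fx=7,fy=7,interpolation=cv2.INTER_CUBIC))
cv2.imwrite("pics/f2.png",cv2.resize(im[300:440,270:380],None,fx=4,fy=4,interpolation=cv2.INTER_CUBIC))
E
```

```text
(no output)
```

View pics/f1.png

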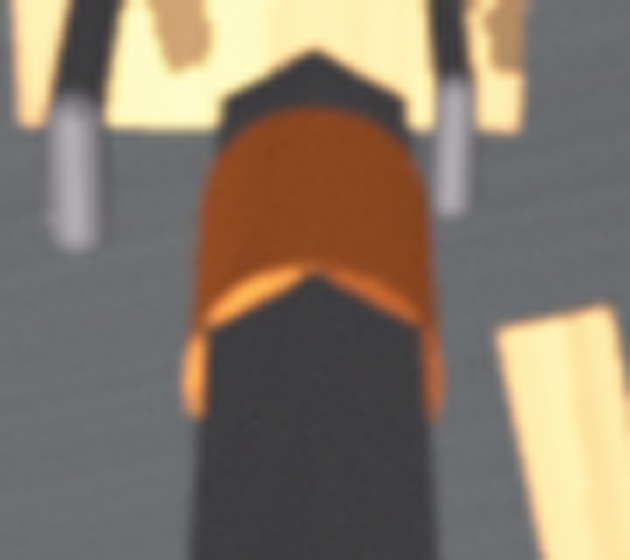

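View pics/f2.png

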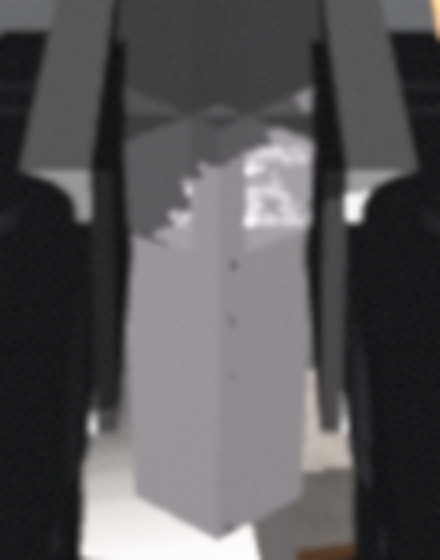

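```bash
cat > fitkey.py <<'E'
from h import *
from scipy.optimize import least_squares
def fit(obs,free_y=True,x0=(155,0,0,0)):
    c=vision.read_camera("wrist"); H=c["hand_eye"]; f=240/np.tan(np.radians(c["fovy"])/2)
    # key in tool: nominal pitch tau: key axes in tool: tool x = cos t*(-z)+ sin t * x ; tool y = s*y
    def kt(p,P):
        x,y,z,a=p; a=np.radians(a); # a = tau
        kx=np.array([np.sin(a),0,np.cos(a)]); kz=np.array([-np.cos(a),0,np.sin(a)])
        return np.array([x,y,z])+P[0]*kx+P[1]*np.array([0,1,0])+P[2]*kz
    def res(p):
        r=[]
        for P,uv in obs:
            q=H[:3,:3].T@(kt(p,P)-H[:3,3]); r+=[c["cx"]+f*q[0]/q[2]-uv[0], c["cy"]+f*q[1]/q[2]-uv[1]]
        return r
    s=least_squares(res,[x0[0],x0[1],x0[2],18]); print("x,y,z,tau",s.x.round(2)); print(np.array(s.fun).reshape(-1,2).round(1))
    return s.x
if __name__=="__main__":
    fit([((-9.8,0,-105),(325,163.9)),((-9.8,0,-149),(325,132.4)),((-4.9,-8.5,-149),(311.7,139.3)),((-4.9,8.5,-149),(338,139.3)),((-9.8,0,9.8),(323.8,327)),((53,0,9.8),(324.5,433.7))])
    st=telemetry.observe(); R=rpy(st["tool_rot"]); print(np.degrees(np.arccos(-R[2,0])))
E
python3 fitkey.py
```

```text
x,y,z,tau [160.79  -0.27  -3.78  19.61]
[[-0.5 -0.1]
 [-0.6 -0.3]
 [-0.9  0.2]
 [-0.1  0.3]
 [ 1.1  0.1]
 [ 0.1 -0.1]]
16.80572678875798
```

```bash
cat > kp.py <<'E'
from h import *
GK=np.array([160.8,-.3,-3.8]); TAU=19.6
def keyR_in_tool(t=None):
    a=np.radians(TAU if t is None else t); return np.c_[[np.sin(a),0,np.cos(a)],[0,1,0],[-np.cos(a),0,np.sin(a)]]
def keypose(st=None):
    st=st or telemetry.observe(); R=rpy(st["tool_rot"]); return np.array(st["tool_pos"])+R@GK, R@keyR_in_tool()
def target(K,L):
    a=np.radians(L); l=np.array([np.cos(a),np.sin(a),0]); kx=np.array([0,0,-1.]); kz=-l; RK=np.c_[kx,np.cross(kz,kx),kz]
    return np.array(K,float),RK
def kplan(K,RK,n=5,mm=38,deg=7,quiet=False):
    K0,R0=keypose(); st=telemetry.observe(); p,R=np.array(st["tool_pos"]),rpy(st["tool_rot"])
    rv=Rn.from_matrix(R0.T@RK).as_rotvec(degrees=True); RT1=RK@keyR_in_tool().T; p1=K-RT1@GK
    N=max(1,int(np.ceil(max(np.linalg.norm(K-K0)/mm,np.linalg.norm(p1-p)/mm,np.linalg.norm(rv)/deg))))
    print("N",N,"dK",(K-K0).round(1),"rot(key axes)",rv.round(2), "norm",np.linalg.norm(rv).round(1))
    X=[];A=[];path=[]
    for i in range(1,N+1):
        Rk=R0@Rn.from_rotvec(rv*i/N,degrees=True).as_matrix(); Kk=K0+(K-K0)*i/N; Rt=Rk@keyR_in_tool().T; pt=Kk-Rt@GK
        X.append([round(float(v),4) for v in R.T@(pt-p)/1000]); A.append([round(float(v),1) for v in Rn.from_matrix(R.T@Rt).as_rotvec(degrees=True)])
        p,R=pt,Rt; path.append((pt,Rt))
    print('"angular":',A[:n],',"xyz":',X[:n]); return path
E
python3 - <<'E'
from kp import *
import ikk
st=telemetry.observe(); a,B=ikk.fk(st["q"],ikk.KP,ikk.S); print("kin err",a-st["tool_pos"],Rn.from_matrix(B.T@rpy(st["tool_rot"])).as_rotvec(degrees=True))
print(keypose())
path=kplan(*target([486,40,330],87.5))
q=st["q"]
for i,(p,R) in enumerate(path):
    e,q=ikk.ik(p,R,[q],.02); print(i,p.round(0),e.round(1),q.round(2))
E
```

```text
kin err [46.67621189 -8.74233185  2.26207323] [ 0.05301241 -0.00636989  1.0995226 ]
(array([ 428.56870985, -317.53159832,  350.29791268]), array([[ 0.97325376,  0.22510599,  0.04587387],
       [-0.22448   ,  0.97430429, -0.01843606],
       [-0.04884518,  0.0076452 ,  0.9987771 ]]))
N 17 dK [ 57.4 357.5 -20.3] rot(key axes) [ 62.3   71.42 -59.87] norm 112.1
"angular": [[4.5, 4.2, 2.3], [4.5, 4.2, 2.3], [4.5, 4.2, 2.3], [4.5, 4.2, 2.3], [4.5, 4.2, 2.3]] ,"xyz": [[0.0017, 0.0141, 0.0097], [0.0027, 0.0139, 0.0082], [0.0039, 0.0134, 0.0067], [0.0051, 0.0129, 0.0054], [0.0063, 0.0121, 0.0042]]
0 [ 399. -297.  507.] 0.0 [ 0.58  0.11  0.06  2.11 -0.22  0.76  2.06]
1 [ 412. -286.  507.] 0.0 [ 0.56  0.14  0.06  2.08 -0.22  0.84  1.95]
2 [ 423. -276.  505.] 0.0 [ 0.54  0.17  0.05  2.05 -0.23  0.92  1.85]
3 [ 434. -266.  503.] 0.0 [ 0.53  0.2   0.05  2.01 -0.25  1.    1.77]
4 [ 444. -257.  499.] 0.0 [ 0.52  0.24  0.04  1.98 -0.28  1.07  1.69]
5 [ 453. -248.  494.] 0.0 [ 0.51  0.28  0.04  1.96 -0.32  1.13  1.63]
6 [ 461. -238.  487.] 0.0 [ 0.51  0.32  0.03  1.94 -0.36  1.19  1.56]
7 [ 468. -229.  480.] 0.0 [ 0.51  0.36  0.03  1.92 -0.4   1.25  1.5 ]
8 [ 474. -219.  472.] 0.0 [ 0.51  0.4   0.02  1.9  -0.45  1.29  1.44]
9 [ 479. -209.  462.] 0.0 [ 0.51  0.44  0.02  1.9  -0.5   1.33  1.38]
10 [ 482. -198.  452.] 0.0 [ 0.51  0.47  0.01  1.89 -0.56  1.37  1.33]
11 [ 484. -186.  441.] 0.0 [ 0.52  0.51  0.    1.89 -0.61  1.4   1.28]
12 [ 486. -173.  430.] 0.0 [ 0.52  0.55 -0.    1.9  -0.67  1.42  1.23]
13 [ 486. -160.  418.] 0.0 [ 0.53  0.59 -0.02  1.9  -0.74  1.44  1.19]
14 [ 485. -145.  405.] 0.0 [ 0.54  0.63 -0.03  1.92 -0.8   1.45  1.15]
15 [ 483. -130.  393.] 0.0 [ 0.55  0.67 -0.04  1.94 -0.86  1.46  1.11]
16 [ 480. -113.  380.] 0.0 [ 0.55  0.71 -0.06  1.96 -0.93  1.47  1.08]
```

```bash
python3 -m handwheel '{"angular":[[4.5,4.2,2.3],[4.5,4.2,2.3],[4.5,4.2,2.3],[4.5,4.2,2.3],[4.5,4.2,2.3]],"xyz":[[0.002,0.014,0.010],[0.003,0.014,0.008],[0.004,0.013,0.007],[0.005,0.013,0.005],[0.006,0.012,0.004]],"gripper":[0,0,0,0,0]}'
python3 - <<'E'
from kp import *
kplan(*target([486,40,330],87.5)); print(keypose()[0], telemetry.observe()["q"].round(2))
E
```

```text
time_s: 5.65
tool_pos: [439.5, -256.8, 487.5]
tool_rot: [2.161, 1.28, 1.549]
contact_force: [-0.1, -0.2, -5.0]
finger_gap: 15.4
N 11 dK [ 48.8 248.9  -4. ] rot(key axes) [ 43.25  48.89 -40.61] norm 76.9
"angular": [[4.8, 4.4, 2.5], [4.8, 4.4, 2.5], [4.8, 4.4, 2.5], [4.8, 4.4, 2.5], [4.8, 4.4, 2.5]] ,"xyz": [[0.0078, 0.0124, 0.0034], [0.0093, 0.0113, 0.0023], [0.0109, 0.0101, 0.0015], [0.0125, 0.0087, 0.0009], [0.0141, 0.0072, 0.0005]]
[ 437.23057409 -208.92958279  333.9593651 ] [ 0.47  0.25  0.05  1.97 -0.3   1.08  1.64]
```

```bash
python3 -m handwheel '{"angular":[[4.8,4.4,2.5],[4.8,4.4,2.5],[4.8,4.4,2.5],[4.8,4.4,2.5],[4.8,4.4,2.5]],"xyz":[[0.008,0.012,0.003],[0.009,0.011,0.002],[0.011,0.010,0.0015],[0.0125,0.009,0.001],[0.014,0.007,0.0005]],"gripper":[0,0,0,0,0]}'
python3 - <<'E'
from kp import *
kplan(*target([486,40,330],87.5)); print(keypose()[0], telemetry.observe()["q"].round(2))
E
```

```text
time_s: 6.07
tool_pos: [479.2, -202.6, 438.2]
tool_rot: [2.754, 0.843, 1.718]
contact_force: [-0.9, -0.9, -5.3]
finger_gap: 15.2
N 6 dK [ 24.6 134.5   9.6] rot(key axes) [ 23.14  26.57 -21.35] norm 41.2
"angular": [[4.6, 4.4, 2.4], [4.6, 4.4, 2.4], [4.6, 4.4, 2.4], [4.6, 4.4, 2.4], [4.6, 4.4, 2.4]] ,"xyz": [[0.0141, 0.0056, -0.001], [0.0156, 0.004, -0.0009], [0.0171, 0.0023, -0.0006], [0.0184, 0.0006, -0.0], [0.0196, -0.0012, 0.0008]]
[461.43590365 -94.49240986 320.41465949] [ 0.43  0.4   0.03  1.96 -0.61  1.31  1.32]
```

```bash
python3 -m handwheel '{"angular":[[4.6,4.4,2.4],[4.6,4.4,2.4],[4.6,4.4,2.4],[4.6,4.4,2.4],[4.6,4.4,2.4]],"xyz":[[0.014,0.0056,-0.001],[0.0156,0.004,-0.001],[0.017,0.0023,-0.001],[0.0184,0.0006,0],[0.02,-0.001,0.001]],"gripper":[0,0,0,0,0]}'
python3 - <<'E'
from kp import *
kplan(*target([486,40,240],87.5)); print(keypose()[0], telemetry.observe()["q"].round(2))
E
```

```text
time_s: 6.48
tool_pos: [484.6, -131.4, 376.3]
tool_rot: [3.101, 0.425, 1.56]
contact_force: [-0.2, 0.6, -5.2]
finger_gap: 15.2
N 3 dK [  0.3  23.3 -73.5] rot(key axes) [ 2.76  4.69 -2.21] norm 5.9
"angular": [[1.0, 1.6, 0.6], [1.0, 1.6, 0.6], [1.0, 1.6, 0.6]] ,"xyz": [[0.0173, -0.0026, 0.0235], [0.0168, -0.0024, 0.0239], [0.0163, -0.0023, 0.0244]]
[485.74654511  16.69950371 313.45983984] [ 0.42  0.52 -0.02  2.09 -1.02  1.38  1.11]
```

```bash
python3 -m handwheel '{"angular":[[1,1.6,0.6],[1,1.6,0.6],[1,1.6,0.6],[0,0,0]],"xyz":[[0.017,-0.0026,0.0235],[0.017,-0.0025,0.024],[0.0163,-0.0023,0.024],[0,0,0]],"gripper":[0,0,0,0]}'
python3 - <<'E'
from kp import *
kplan(*target([486,40,240],87.5)); print(keypose()[0], telemetry.observe()["q"].round(2))
w=Cam("wrist"); cv2.imwrite("pics/g_w.png",w.im);s=Cam("scene");t=Cam("top")
k=keypose(); K,R=k; pts=[K,K+57*R[:,0],K-153*R[:,2],[486,40,95]]
kplan(*target([486,40,240],87.5))
print(s.proj(pts).round(1),t.proj(pts).round(1),w.proj(pts).round(1))
x,y=s.proj(pts).min(0).astype(int)-40; s.crop("pics/g_s.png",x,y,130,110,6);print(x,y)
x,y=t.proj(pts).min(0).astype(int)-40; t.crop("pics/g_t.png",x,y,130,110,6);print(x,y)
E
```

```text
time_s: 6.82
tool_pos: [477.3, -110.7, 277.4]
tool_rot: [-3.124, 0.352, 1.527]
contact_force: [-1.5, -0.4, -4.6]
finger_gap: 14.8
N 1 dK [ 2.2 -1.4 14.6] rot(key axes) [-0.37  0.59  0.95] norm 1.2
"angular": [[-1.0, 0.6, -0.0]] ,"xyz": [[-0.0062, 0.0022, -0.0116]]
[483.8222338   41.3560534  225.42701469] [ 0.42  0.7  -0.06  2.17 -1.14  1.29  1.27]
N 1 dK [-0.6 -0.4  7.9] rot(key axes) [-0.41  0.42  0.34] norm 0.7
"angular": [[-0.5, 0.4, -0.3]] ,"xyz": [[-0.0031, 0.0002, -0.0061]]
[[374.2 198.4]
 [371.9 212.6]
 [399.8 157.7]
 [369.2 230.8]] [[260.8 180.4]
 [264.  186.7]
 [192.8 179.4]
 [267.8 194.5]] [[334.3 311.7]
 [333.9 408. ]
 [329.9 133.4]
 [333.9 492.4]]
329 117
152 139
```

View pics/g_w.png

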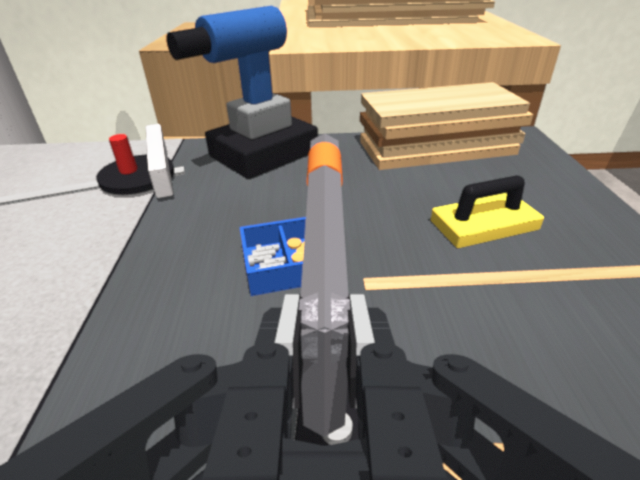

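View pics/g_s.png

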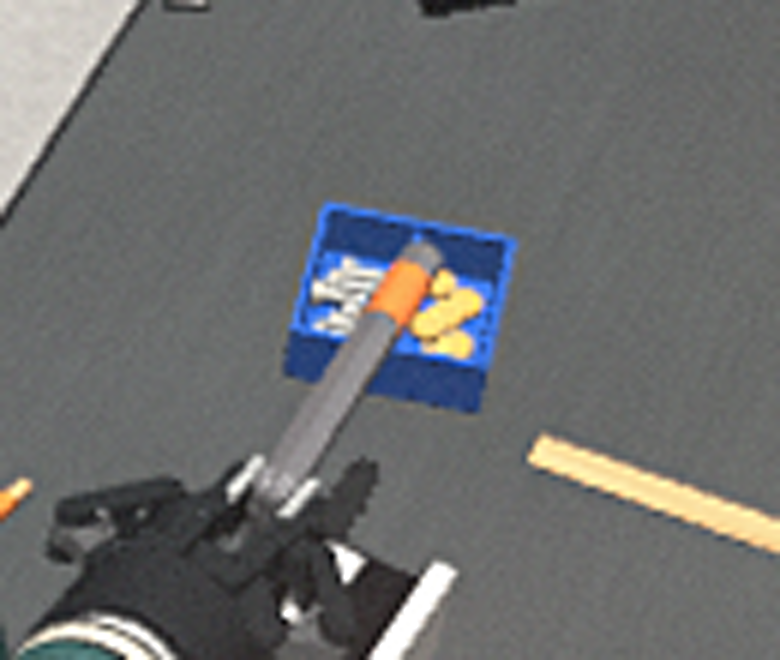

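View pics/g_t.png

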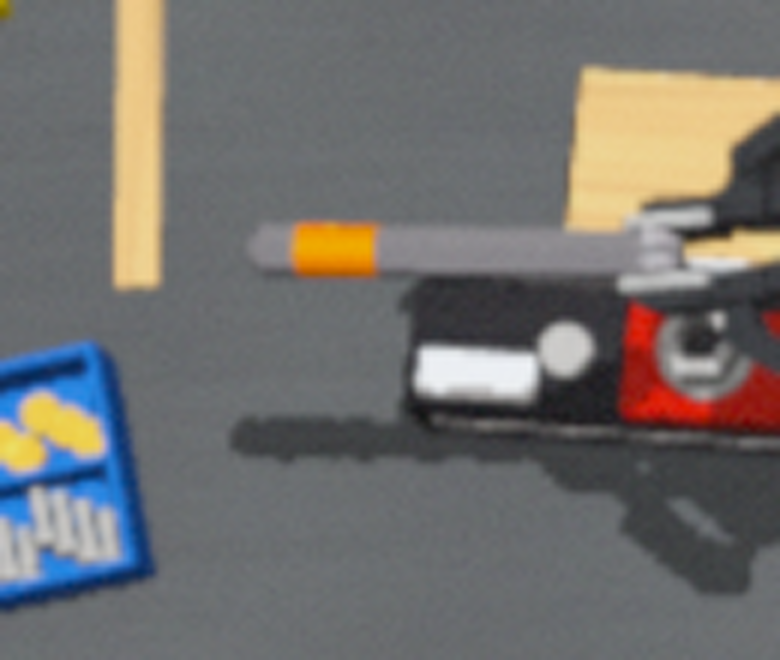

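```bash
python3 - <<'E'
import cv2
im=cv2.imread("pics/g_w.png")
cv2.imwrite("pics/g1.png",cv2.resize(im[125:205,280:370],None,fx=7,fy=7,interpolation=cv2.INTER_CUBIC))
cv2.imwrite("pics/g2.png",cv2.resize(im[290:450,270:380],None,fx=4,fy=4,interpolation=cv2.INTER_CUBIC))
E
```

```text
(no output)
```

View pics/g1.png

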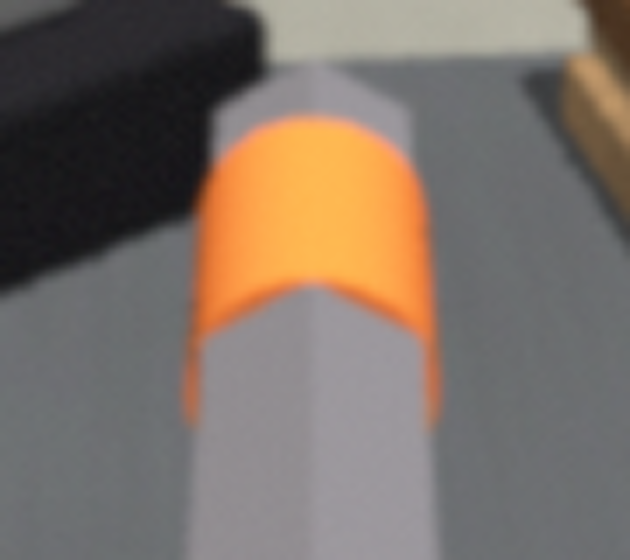

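View pics/g2.png

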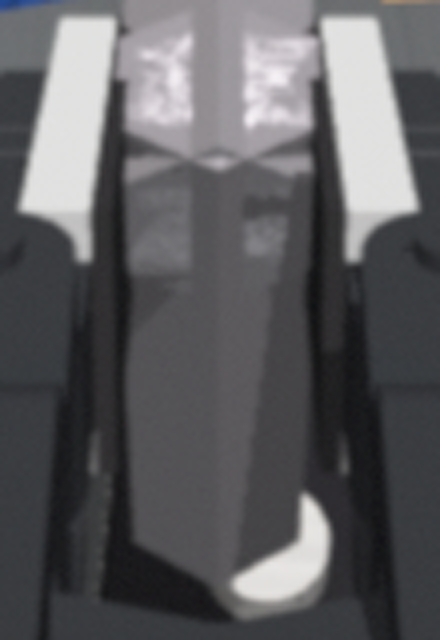

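```bash
python3 - <<'E'
from fitkey import *
fit([((-9.8,0,-105),(324.7,165.6)),((-9.8,0,-149),(324.7,133.9)),((-4.9,-8.5,-149),(310.5,140.4)),((-4.9,8.5,-149),(338.5,140.4)),((-9.8,0,9.8),(323.8,329.3)),((53,0,9.8),(324,436))])
from kp import *
print(telemetry.observe()["tool_pos"]); k=keypose(); print(k[0],k[1].round(3))
E
```

```text
x,y,z,tau [160.19  -0.99  -2.73  19.51]
[[-0.4 -0.4]
 [-0.4 -0.5]
 [ 0.3  0.5]
 [-0.6  0.4]
 [ 0.4  0.1]
 [ 0.3 -0. ]]
[ 479.77095353 -111.97633037  284.5616547 ]
[487.04568841  40.20710304 233.00148763] [[-0.004  0.999 -0.051]
 [-0.008 -0.051 -0.999]
 [-1.    -0.003  0.008]]
```

```bash
sed -i 's/^GK=.*/GK=np.array([160.2,-.6,-2.9]); TAU=19.5/' kp.py; python3 - <<'E'
from kp import *
kplan(*target([486.3,39.9,162],87.5),mm=20)
E
```

```text
N 4 dK [ -0.4   0.5 -70.4] rot(key axes) [-0.42  0.55  0.2 ] norm 0.7
"angular": [[-0.1, 0.1, -0.1], [-0.1, 0.1, -0.1], [-0.1, 0.1, -0.1], [-0.1, 0.1, -0.1]] ,"xyz": [[0.0062, 0.0002, 0.0169], [0.0061, 0.0002, 0.0169], [0.0061, 0.0002, 0.0169], [0.006, 0.0001, 0.0169]]
```

```bash
python3 -m handwheel '{"angular":[[-0.1,0.2,-0.1],[-0.1,0.2,-0.1],[-0.1,0.1,-0.1],[0,0,0]],"xyz":[[0.006,0,0.017],[0.006,0,0.017],[0.006,0,0.017],[0.003,0,0.008]],"gripper":[0,0,0,0]}'
python3 -m handwheel '{"angular":[[0,0,0],[0,0,0]],"xyz":[[0,0,0],[0,0,0]],"gripper":[0,0]}'
python3 - <<'E'
from kp import *
kplan(*target([486.3,39.9,162],87.5),mm=20)
s=Cam("scene");t=Cam("top"); kplan(*target([486.3,39.9,162],87.5),mm=20)
K,R=keypose(); pts=[K,K+57*R[:,0],K-153*R[:,2],[486,40,95]]
print(K,s.proj(pts).round(1),t.proj(pts).round(1))
s.crop("pics/h_s.png",330,150,100,90,7)
t.crop("pics/h_t.png",180,150,110,80,7)
E
```

```text
time_s: 7.35
tool_pos: [484.4, -115.8, 229.1]
tool_rot: [3.118, 0.352, 1.516]
contact_force: [-0.8, 0.0, -4.1]
finger_gap: 14.7
time_s: 7.52
tool_pos: [485.8, -117.1, 230.4]
tool_rot: [3.114, 0.355, 1.512]
contact_force: [0.0, 0.6, -4.7]
finger_gap: 14.9
N 1 dK [ -7.6   6.  -15.5] rot(key axes) [-0.3   0.84 -1.5 ] norm 1.7
"angular": [[1.3, 0.8, -0.8]] ,"xyz": [[0.0106, -0.0062, 0.0147]]
N 1 dK [ -7.5   5.8 -15.7] rot(key axes) [-0.29  0.84 -1.52] norm 1.8
"angular": [[1.3, 0.8, -0.8]] ,"xyz": [[0.0106, -0.0061, 0.015]]
[493.79920536  34.06840806 177.66815092] [[373.9 214.7]
 [372.3 228.4]
 [398.6 174.6]
 [369.2 230.8]] [[266.4 183.1]
 [269.4 188.3]
 [201.3 182.4]
 [267.8 194.5]]
```

View pics/h_s.png

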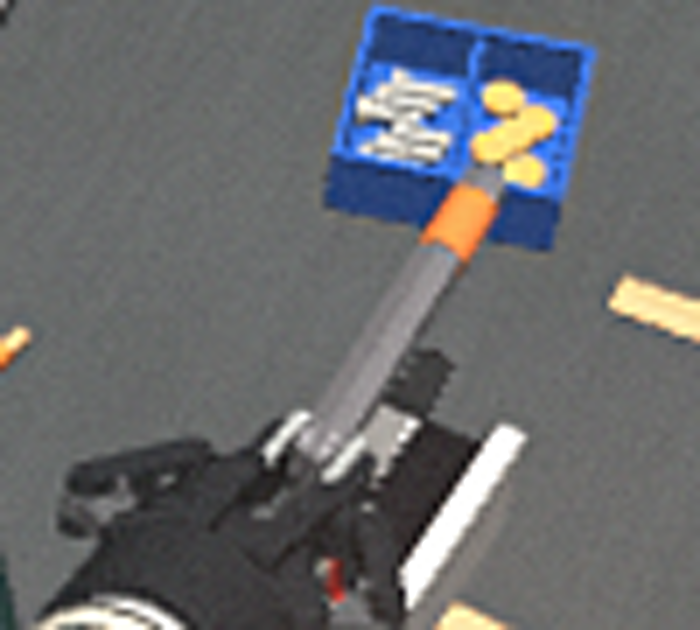

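View pics/h_t.png

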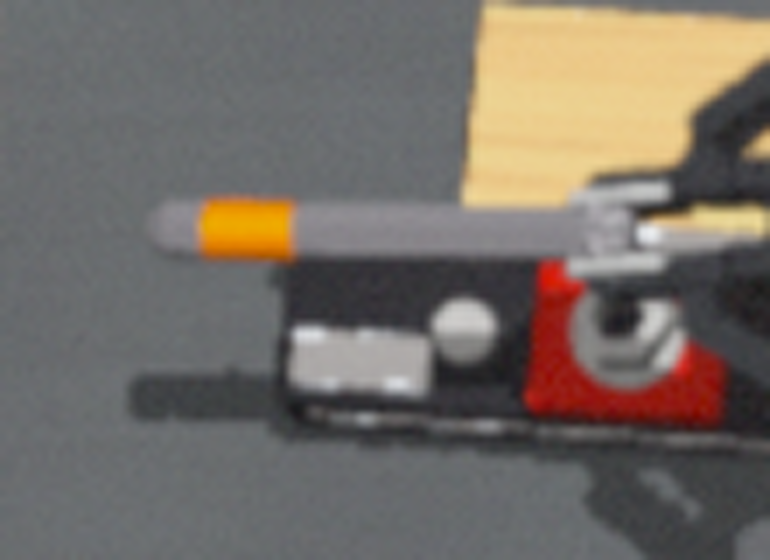

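```bash
python3 -m handwheel '{"angular":[[1.3,0.8,-0.8],[0,0,0]],"xyz":[[0.008,-0.006,0.008],[0,0,0]],"gripper":[0,0]}'
python3 - <<'E'
from kp import *
kplan(*target([486.3,39.9,162],87.5),mm=20); print(telemetry.observe()["qd"].round(2))
E
```

```text
time_s: 7.78
tool_pos: [480.2, -111.8, 221.6]
tool_rot: [3.139, 0.342, 1.528]
contact_force: [0.1, 0.1, -4.4]
finger_gap: 14.9
N 1 dK [ 0.1 -0.1 -8.6] rot(key axes) [ 0.07  0.08 -0.14] norm 0.2
"angular": [[0.2, 0.1, 0.0]] ,"xyz": [[0.0028, 0.0001, 0.0084]]
[ 0.01 -0.06  0.   -0.03 -0.03  0.04 -0.01]
```

```bash
python3 -m handwheel '{"angular":[[0.2,0.1,0],[0,0,0]],"xyz":[[0.0028,0,0.0084],[0,0,0]],"gripper":[0,0]}'
python3 - <<'E'
from kp import *
kplan(*target([486.3,39.9,150],87.5),mm=6); print(telemetry.observe()["contact_force"].round(1))
E
```

```text
time_s: 7.95
tool_pos: [480.1, -111.6, 212.5]
tool_rot: [-3.141, 0.34, 1.528]
contact_force: [-0.1, 0.1, -5.1]
finger_gap: 14.9
N 2 dK [  0.3  -0.4 -11.9] rot(key axes) [ 0.01 -0.04  0.05] norm 0.1
"angular": [[-0.0, -0.0, 0.0], [-0.0, -0.0, 0.0]] ,"xyz": [[0.0018, 0.0001, 0.0056], [0.0018, 0.0001, 0.0056]]
[-0.1  0.1 -5.1]
```

```bash
python3 -m handwheel '{"angular":[[0,0,0],[0,0,0],[0,0,0]],"xyz":[[0.0018,0,0.0056],[0.0018,0,0.0056],[0,0,0]],"gripper":[0,0,0]}'
python3 - <<'E'
from kp import *
kplan(*target([486.3,39.9,145],87.5),mm=6); print(telemetry.observe()["contact_force"].round(1),keypose()[0])
s=Cam("scene");t=Cam("top");w=Cam("wrist")
s.crop("pics/i_s.png",330,170,100,80,7)
t.crop("pics/i_t.png",200,160,100,70,7);cv2.imwrite("pics/i_w.png",w.im)
E
```

```text
time_s: 8.2
tool_pos: [480.1, -111.9, 199.1]
tool_rot: [-3.14, 0.339, 1.527]
contact_force: [0.5, 0.1, -4.5]
finger_gap: 15.0
N 1 dK [ 0.2 -0.2 -3.6] rot(key axes) [-0.02 -0.06  0.09] norm 0.1
"angular": [[-0.1, -0.1, 0.0]] ,"xyz": [[0.001, 0.0001, 0.0032]]
[ 0.5  0.1 -4.5] [486.1366771   40.05673138 148.56331436]
```

View pics/i_t.png

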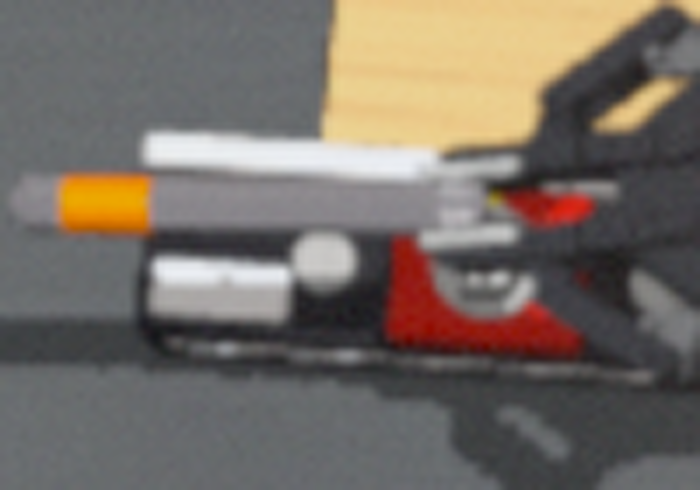

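View pics/i_w.png

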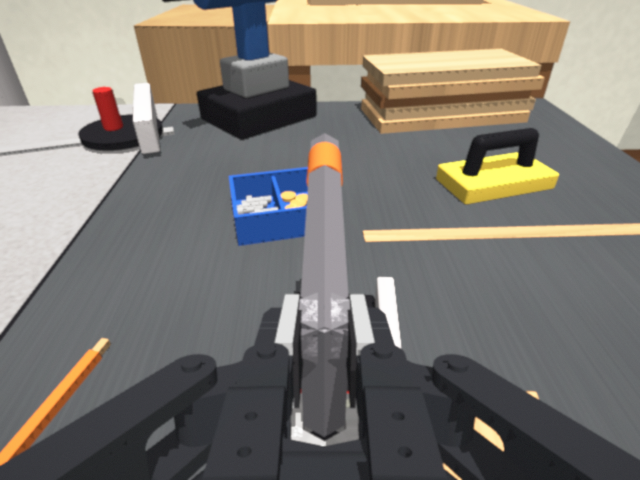

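```bash
python3 -m handwheel '{"angular":[[0,0,0],[0,0,0],[0,0,0]],"xyz":[[0.0012,0,0.0038],[0.0012,0,0.0038],[0,0,0]],"gripper":[0,0,0]}'
python3 - <<'E'
from kp import *
kplan(*target([486.3,39.9,135],87.5),mm=4); st=telemetry.observe(); print(st["contact_force"].round(1),st["wrist_torque"].round(2),keypose()[0])
E
```

```text
time_s: 8.6
tool_pos: [480.4, -112.1, 192.0]
tool_rot: [3.141, 0.339, 1.527]
contact_force: [-0.2, 0.1, -3.8]
finger_gap: 15.1
N 2 dK [-0.2  0.1 -6.6] rot(key axes) [-0.01 -0.1  -0.04] norm 0.1
"angular": [[0.0, -0.0, -0.0], [0.0, -0.0, -0.0]] ,"xyz": [[0.0011, -0.0001, 0.0029], [0.0011, -0.0001, 0.0029]]
[-0.2  0.1 -3.8] [-2.04  0.14  0.01] [486.51176751  39.81131965 141.55425283]
```

```bash
python3 -m handwheel '{"angular":[[0,0,0],[0,0,0],[0,0,0]],"xyz":[[0.0011,0,0.003],[0.0011,0,0.003],[0,0,0]],"gripper":[0,0,0]}'
python3 - <<'E'
from kp import *
kplan(*target([486.3,39.9,127.5],87.5),mm=4); st=telemetry.observe(); print(st["contact_force"].round(1),st["wrist_torque"].round(2),keypose()[0])
E
```

```text
time_s: 8.85
tool_pos: [480.4, -112.1, 185.0]
tool_rot: [3.141, 0.339, 1.527]
contact_force: [-1.0, -0.6, -5.1]
finger_gap: 15.2
N 2 dK [-0.2  0.  -7. ] rot(key axes) [-0.01 -0.1  -0.05] norm 0.1
"angular": [[0.0, -0.0, -0.0], [0.0, -0.0, -0.0]] ,"xyz": [[0.0012, -0.0001, 0.0032], [0.0012, -0.0001, 0.0032]]
[-1.  -0.6 -5.1] [-2.08  0.09  0.02] [486.52378894  39.86495435 134.53983509]
```

Sliding in without resistance; continue to the bottom.

```bash
python3 -m handwheel '{"angular":[[0,0,0],[0,0,0],[0,0,0]],"xyz":[[0.0012,0,0.0032],[0.0012,0,0.0032],[0,0,0]],"gripper":[0,0,0]}'
python3 - <<'E'
from kp import *
kplan(*target([486.3,39.9,127.5],87.5),mm=4); st=telemetry.observe(); print(st["contact_force"].round(1),st["wrist_torque"].round(2),keypose()[0])
E
```

```text
time_s: 9.1
tool_pos: [480.4, -112.1, 178.0]
tool_rot: [3.141, 0.336, 1.526]
contact_force: [-0.2, -1.9, -1.8]
finger_gap: 15.0
N 1 dK [-0.2 -0.1 -0.3] rot(key axes) [-0.02 -0.23 -0.06] norm 0.2
"angular": [[0.0, -0.2, -0.0]] ,"xyz": [[0.0, -0.0001, -0.0003]]
[-0.2 -1.9 -1.8] [-1.66  0.13  0.1 ] [486.52883684  39.97355117 127.84623938]
```

```bash
python3 -m handwheel '{"angular":[[0,0,0],[0,0,0]],"xyz":[[0.0006,0,0.0018],[0,0,0]],"gripper":[0,0]}'
python3 - <<'E'
from kp import *
st=telemetry.observe(); print(st["contact_force"].round(1),st["wrist_torque"].round(2),keypose()[0],keypose()[1].round(3))
s=Cam("scene");t=Cam("top");w=Cam("wrist")
s.crop("pics/j_s.png",330,170,100,80,7)
t.crop("pics/j_t.png",200,160,100,70,7);cv2.imwrite("pics/j_w.png",w.im)
E
```

```text
time_s: 9.27
tool_pos: [480.3, -112.6, 177.2]
tool_rot: [3.14, 0.331, 1.526]
contact_force: [-0.8, -1.4, -4.5]
finger_gap: 15.1
[-0.8 -1.4 -4.5] [-2.14  0.19  0.17] [486.50620125  39.72252382 127.89991059] [[ 0.002  0.999 -0.044]
 [ 0.009 -0.044 -0.999]
 [-1.     0.002 -0.01 ]]
```

View pics/j_s.png

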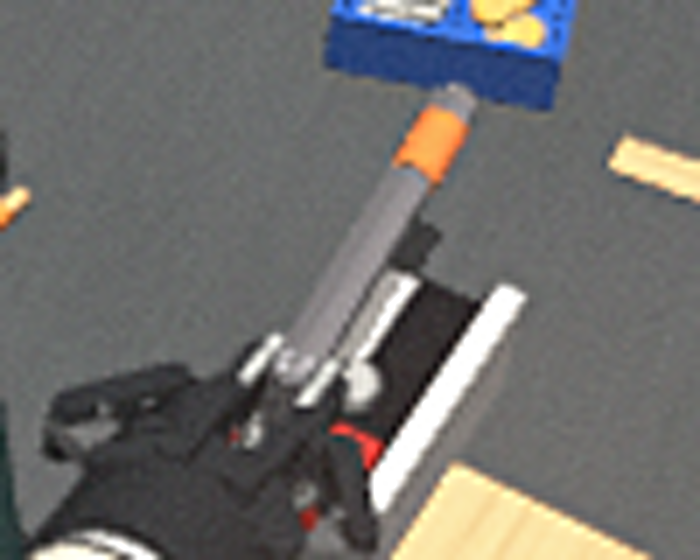

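View pics/j_w.png

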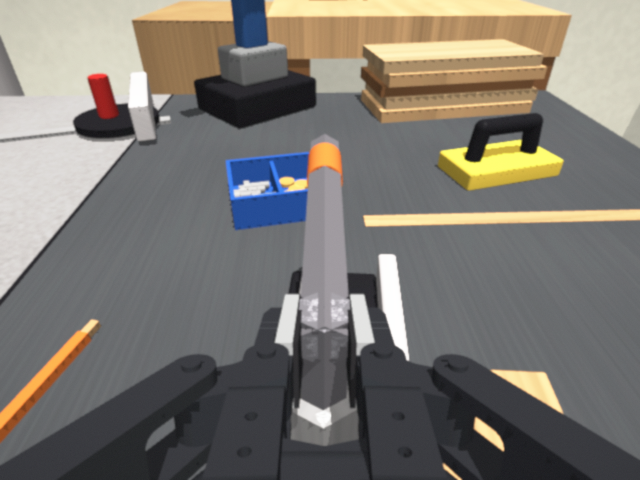

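```bash
python3 - <<'E'
import re
s=open('kin.py').read()
s=s.replace("def res(p,s):","""Q+=[[.57,.13,.05,2.06,-.2,.67,2.1],[.71,.42,-.13,2.26,-.36,.18,2.29],[.47,.25,.05,1.97,-.3,1.08,1.64],[.43,.4,.03,1.96,-.61,1.31,1.32],[.42,.52,-.02,2.09,-1.02,1.38,1.11]]
P+=[[388.9,-310.6,513.7],[391.5,-312,321.5],[439.5,-256.8,487.5],[479.2,-202.6,438.2],[484.6,-131.4,376.3]]
W+=[[.003,1.261,-.225],[-.011,1.249,-.238],[2.161,1.28,1.549],[2.754,.843,1.718],[3.101,.425,1.56]]
def res(p,s):""")
s=s.replace("c,h,a1,d1,a2,d2,a3,d3,o7=p[:9]","c,h,a1,d1,a2,d2,a3,d3,o7,b2,b4,b6,o3,o5,ao=p[:15]")
s=s.replace("t=np.array([0,0,h])","t=np.array([0,0,h])+R@[ao,0,0]").replace("q[1])","q[1]+b2)").replace("q[3])","q[3]+b4)").replace("q[5])","q[5]+b6)").replace("s[1]*q[2]","s[1]*q[2]+o3").replace("s[2]*q[4]","s[2]*q[4]+o5")
s=s.replace("0,150,o7]","0,150,o7]+[0]*6").replace("itertools.product([1,-1],repeat=4)","[(-1,-1,-1,-1),(-1,1,-1,-1),(-1,-1,1,-1)]").replace("(0,1.57,3.14,-1.57)","(1.57,)")
open('kin.py','w').write(s)
E
python3 kin.py; python3 -c "
from kin import *
k=np.load('kin.npy');print(np.array(res(k[4:],k[:4])).reshape(-1,6).round(1))"
```

```text
648.4 (-1, 1, -1, -1) [-7.80000e-02  2.98791e+02 -7.09290e+01 -6.10581e+02 -7.32500e+00
  4.64518e+02 -9.19900e+00  1.33901e+02  1.52200e+00  3.02900e+00
 -3.02800e+00  7.00000e-03 -7.00000e-03 -2.60000e-02 -9.46200e+00]
648.4 (-1, -1, -1, -1) [-7.80000e-02  2.98790e+02  7.09370e+01  6.10581e+02 -7.32700e+00
  4.64519e+02 -9.20000e+00  1.33901e+02  1.52200e+00 -1.12000e-01
  1.14000e-01  7.00000e-03  7.00000e-03 -2.60000e-02 -9.46500e+00]
63787.7 (-1, -1, 1, -1) [-9.00000e-02  3.11050e+01 -3.60641e+02  6.06559e+02  9.42930e+01
  3.19959e+02 -6.66950e+01  1.33127e+02  1.49000e-01  2.45000e-01
 -8.63000e-01  1.36800e+00 -1.67000e+00  8.40000e-01  1.65065e+02]
[[ 11.2  -7.1   1.6  -3.1   3.9   2.8]
 [  3.8  -4.5   1.5  -2.3   3.1   3.3]
 [ -3.    3.6   0.   -1.9  -2.9   3.1]
 [ -3.1   5.8  -0.4  -1.4  -4.2   1.3]
 [  0.4  10.9   2.   -0.6  -3.8   4.7]
 [  4.6   2.    4.6  -0.4  -3.3   8.2]
 [  8.8   9.8   0.3   4.7  -5.9   6.8]
 [ -0.1   0.1   0.5  -2.7   2.6   2.4]
 [  3.5   1.7  -4.4   0.7   3.9  -5.4]
 [  5.1   2.4  -5.7   7.    3.2 -11.4]]
```

```bash
python3 -m handwheel '{"angular":[[0,0,0],[0,0,0],[0,0,0],[0,0,0],[0,0,0]],"xyz":[[0,0,0],[0,0,0],[0,0,0],[0,0,0],[0,0,0]],"gripper":[0.02,0.03,0.04,0.045,0.045]}'
python3 - <<'E'
from kp import *
import ikk
st=telemetry.observe(); print(st["contact_force"].round(1)); 
q=st["q"]; a,B=ikk.fk(q,ikk.KP,ikk.S); print(a-st["tool_pos"],q.round(2))
Ra=rpy(st["tool_rot"])
for tilt in (0,20):
  for f in (-1,1):
    for r,L,z in ((120,87.5,180),(120,87.5,0),(120,70,0),(120,50,0)):
        R=toolR(tilt,L,f); c=np.array([486.4+r*np.cos(np.radians(L)),39.9+r*np.sin(np.radians(L)),130+z]); e,qq=ikk.ik(c-158*R[:,0],R,[q,q*[1,1,1,1,0,1,0]],.03); print(tilt,f,L,z,e.round(1),qq.round(2))
t=Cam("top");t.crop("pics/k_t.png",200,160,100,70,7)
E
```

```text
time_s: 9.83
tool_pos: [480.9, -109.5, 179.0]
tool_rot: [3.138, 0.321, 1.528]
contact_force: [0.6, 0.2, -0.3]
finger_gap: 45.0
[ 0.6  0.2 -0.3]
[ 2.42738903  8.66829148 -8.49883785] [ 0.44  0.9  -0.08  2.15 -1.18  1.23  1.45]
0 -1 87.5 180 0.0 [-0.24  0.25 -0.16  2.01  0.    0.87 -0.44]
0 -1 87.5 0 0.0 [-0.96  0.6   0.69  2.16 -0.62  0.55  0.17]
0 -1 70 0 0.0 [-1.01  0.67  0.81  2.09 -0.71  0.63 -0.03]
0 -1 50 0 0.0 [-1.03  0.76  0.93  2.03 -0.82  0.73 -0.24]
0 1 87.5 180 0.0 [ 0.05  0.27 -0.47  2.01  0.07  0.87  2.64]
0 1 87.5 0 0.0 [-0.13  0.53 -0.3   2.16  0.24  0.47  2.48]
0 1 70 0 0.0 [-0.18  0.55 -0.21  2.09  0.16  0.51  2.29]
0 1 50 0 0.0 [-0.22  0.57 -0.1   2.03  0.06  0.54  2.08]
20 -1 87.5 180 0.0 [-0.03  0.24 -0.18  2.08 -0.48  0.8   0.08]
20 -1 87.5 0 0.0 [-0.3   0.52  0.11  2.22 -0.91  0.5   0.59]
20 -1 70 0 0.0 [-0.33  0.53  0.15  2.21 -1.04  0.43  0.41]
20 -1 50 0 0.0 [-0.37  0.54  0.21  2.19 -1.17  0.34  0.21]
20 1 87.5 180 0.0 [ 0.62  0.3  -0.89  2.09 -0.31  0.76  3.06]
20 1 87.5 0 0.0 [ 0.4   0.62 -0.72  2.23 -0.06  0.32  2.91]
20 1 70 0 0.0 [ 0.32  0.6  -0.61  2.22 -0.16  0.23  2.72]
20 1 50 0 0.0 [ 0.19  0.57 -0.46  2.21 -0.26  0.14  2.5 ]
```

View pics/k_t.png

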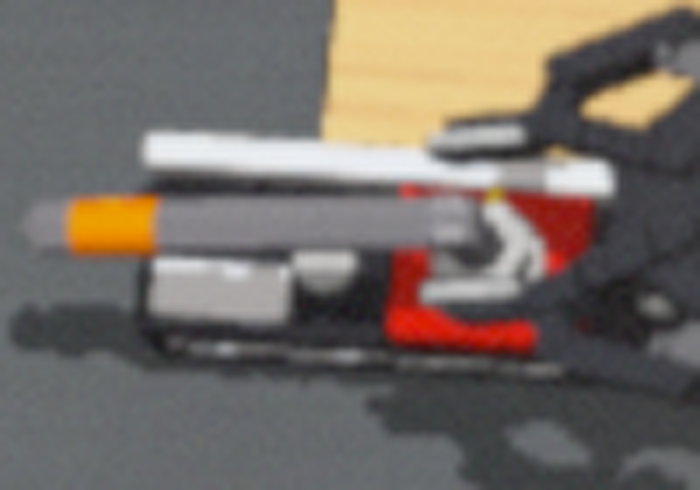

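```bash
python3 -m handwheel '{"angular":[[0,0,0],[0,0,0],[0,0,0],[0,0,0],[0,0,0]],"xyz":[[-0.01,0,0],[-0.025,0,0],[-0.03,0,0],[-0.03,0,-0.02],[-0.02,0,-0.035]],"gripper":[0.045,0.045,0.045,0.045,0.045]}'
python3 - <<'E'
from kp import *
R=toolR(30,87.5,-1); c=np.array([490,80,260.]); plan(c-158*R[:,0],R,mm=38)
print(telemetry.observe()["q"].round(2))
E
```

```text
time_s: 10.3
tool_pos: [476.0, -203.2, 264.7]
tool_rot: [-3.131, 0.313, 1.54]
contact_force: [1.5, -0.0, -0.3]
finger_gap: 44.7
rows needed 7 dist 243.5 rot [ -0.12 -42.04   0.81]
"angular": [[-0.02, -6.01, 0.12], [-0.02, -6.01, 0.12], [-0.02, -6.01, 0.12], [-0.02, -6.01, 0.12], [-0.02, -6.01, 0.12]] , "xyz": [[0.022, 0.0003, -0.027], [0.019, 0.0003, -0.0291], [0.0159, 0.0003, -0.0309], [0.0126, 0.0002, -0.0324], [0.0091, 0.0002, -0.0336]]
[ 0.53  0.76  0.    2.06 -1.    1.42  1.28]
```

```bash
python3 -m handwheel '{"angular":[[0,-6,0.1],[0,-6,0.1],[0,-6,0.1],[0,-6,0.1],[0,-6,0.1]],"xyz":[[0.018,0,-0.029],[0.018,0,-0.03],[0.016,0,-0.031],[0.0126,0,-0.0324],[0.009,0,-0.0336]],"gripper":[0.045,0.045,0.04,0.035,0.035]}'
python3 - <<'E'
from kp import *
R=toolR(0,87.5,-1); c=np.array([492,160,220.]); plan(c-158*R[:,0],R,mm=38)
print(telemetry.observe()["q"].round(2))
E
```

```text
time_s: 10.72
tool_pos: [484.0, -74.8, 367.9]
tool_rot: [3.14, 0.868, 1.492]
contact_force: [0.2, 0.1, -0.4]
finger_gap: 35.0
rows needed 7 dist 235.1 rot [ -1.82 -40.29  -0.75]
"angular": [[-0.26, -5.76, -0.11], [-0.26, -5.76, -0.11], [-0.26, -5.76, -0.11], [-0.26, -5.76, -0.11], [-0.26, -5.76, -0.11]] , "xyz": [[0.0206, -0.0014, -0.0265], [0.0178, -0.0013, -0.0284], [0.0149, -0.0011, -0.0301], [0.0118, -0.001, -0.0314], [0.0086, -0.0008, -0.0325]]
[ 0.16  0.42  0.1   2.16 -0.94  0.97  0.89]
```

```bash
python3 -m handwheel '{"angular":[[-0.3,-5.8,-0.1],[-0.3,-5.8,-0.1],[-0.3,-5.8,-0.1],[-0.3,-5.8,-0.1],[-0.3,-5.8,-0.1]],"xyz":[[0.02,-0.0014,-0.0265],[0.018,-0.0013,-0.0284],[0.015,-0.001,-0.03],[0.012,-0.001,-0.0314],[0.0086,-0.001,-0.0325]],"gripper":[0.035,0.035,0.035,0.035,0.035]}'
python3 -m handwheel '{"angular":[[-0.3,-5.8,-0.1],[-0.3,-5.8,-0.1],[0,0,0]],"xyz":[[0.005,-0.001,-0.033],[0.002,-0.001,-0.033],[0,0,0]],"gripper":[0.035,0.035,0.035]}'
python3 - <<'E'
from kp import *
R=toolR(0,87.5,-1); c=np.array([492,160,220.]); plan(c-158*R[:,0],R,mm=38)
print(telemetry.observe()["q"].round(2))
w=Cam("wrist"); cv2.imwrite("pics/l_w.png",w.im); t=Cam("top"); t.crop("pics/l_t.png",190,150,120,80,6)
for r in (0,105,135,153): print(w.proj([[486.4+r*np.cos(np.radians(87.5)),39.9+r*np.sin(np.radians(87.5)),138]]))
E
```

```text
time_s: 11.13
tool_pos: [489.7, 90.5, 382.3]
tool_rot: [3.027, 1.38, 1.397]
contact_force: [0.2, -0.6, -0.2]
finger_gap: 34.9
time_s: 11.38
tool_pos: [489.5, 168.4, 386.5]
tool_rot: [0.985, 1.544, -0.619]
contact_force: [0.1, 2.0, -0.1]
finger_gap: 34.9
rows needed 1 dist 12.2 rot [ 0.58  0.84 -1.28]
"angular": [[0.58, 0.84, -1.28]] , "xyz": [[0.0087, 0.0026, 0.0082]]
[-0.74  0.38  0.41  2.11 -0.2   0.68 -0.24]
[[318.64903557 437.24811111]]
[[319.96112942 285.69066065]]
[[320.40305841 234.64428869]]
[[320.6854886  202.02131884]]
```

View pics/l_w.png

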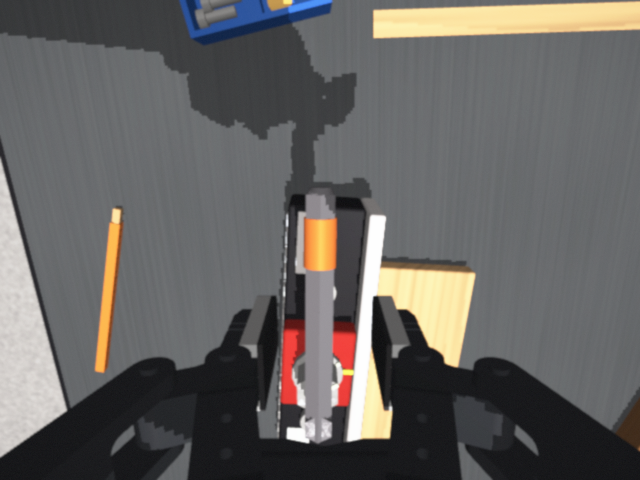

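View pics/l_t.png

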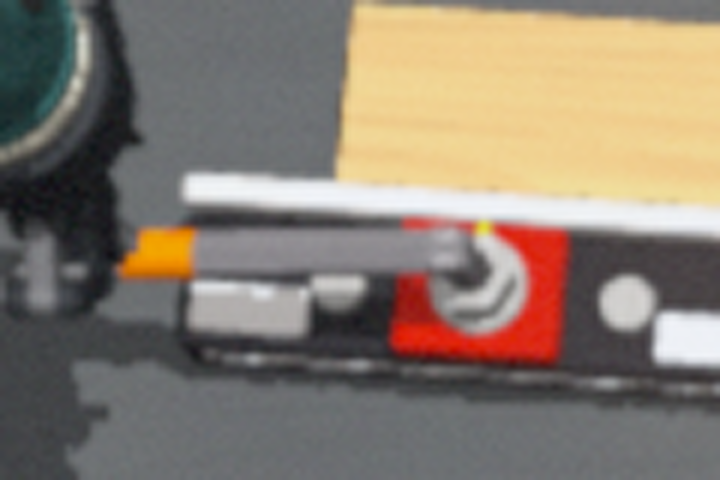

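```bash
python3 - <<'E'
from kp import *
R=toolR(0,87.5,-1); plan([491.5,158,300],R,mm=30)
E
```

```text
rows needed 3 dist 86.3 rot [-0.14  0.87 -1.17]
"angular": [[-0.05, 0.29, -0.39], [-0.05, 0.29, -0.39], [-0.05, 0.29, -0.39]] , "xyz": [[0.0288, -0.0001, -0.0001], [0.0288, 0.0001, 0.0001], [0.0288, 0.0003, 0.0002]]
```

```bash
python3 -m handwheel '{"angular":[[0,0.3,-0.4],[0,0.3,-0.4],[0,0.3,-0.4],[0,0,0]],"xyz":[[0.028,0,0],[0.028,0,0],[0.028,0,0],[0,0,0]],"gripper":[0.035,0.035,0.035,0.032]}'
python3 - <<'E'
from kp import *
R=toolR(0,87.5,-1); plan([491.5,158,283],R,mm=30)
w=Cam("wrist"); cv2.imwrite("pics/m_w.png",w.im)
for r in (105,135): print(w.proj([[486.4+r*np.cos(np.radians(87.5)),39.9+r*np.sin(np.radians(87.5)),138]]))
E
```

```text
time_s: 11.82
tool_pos: [492.9, 149.8, 302.7]
tool_rot: [2.791, 1.564, 1.162]
contact_force: [-1.4, -0.9, 0.5]
finger_gap: 31.8
rows needed 1 dist 21.3 rot [-0.84 -0.35 -0.13]
"angular": [[-0.84, -0.35, -0.13]] , "xyz": [[0.0197, -0.0019, -0.008]]
[[321.20232868 341.88723151]]
[[319.80214541 263.38438699]]
```

View pics/m_w.png

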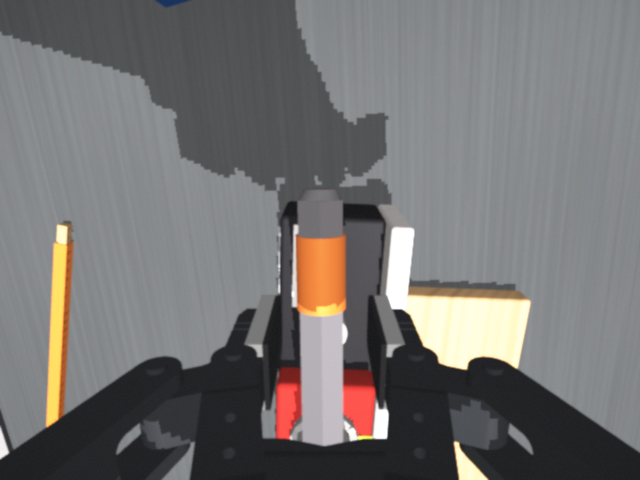

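```bash
python3 - <<'E'
from kp import *
t=Cam("top");s=Cam("scene"); st=telemetry.observe(); print(st["tool_pos"],st["tool_rot"])
for r in (0,105,135,153): 
    p=[[486.4+r*np.cos(np.radians(87.5)),39.9+r*np.sin(np.radians(87.5)),128]]; print(r,t.proj(p),s.proj(p))
w=Cam("wrist")
for r in (105,135): print(w.proj([[486.4+r*np.cos(np.radians(87.5)),39.9+r*np.sin(np.radians(87.5)),138]]))
cv2.imwrite("pics/n_w.png",w.im)
t.crop("pics/n_t.png",190,150,120,80,6); s.crop("pics/n_s.png",330,160,120,90,6)
E
```

```text
[494.97093754 150.72481609 307.01035539] [2.25478553 1.55664706 0.62605099]
0 [[266.3407701 191.2624396]] [[370.37422368 223.59087088]]
105 [[223.04558227 190.82050626]] [[387.07162361 195.70801222]]
135 [[210.71737497 190.69466673]] [[391.63063886 188.09494801]]
153 [[203.3293436  190.61925379]] [[394.32314898 183.59874625]]
[[311.7333331  339.52468223]]
[[309.86921363 263.22800908]]
```

View pics/n_s.png

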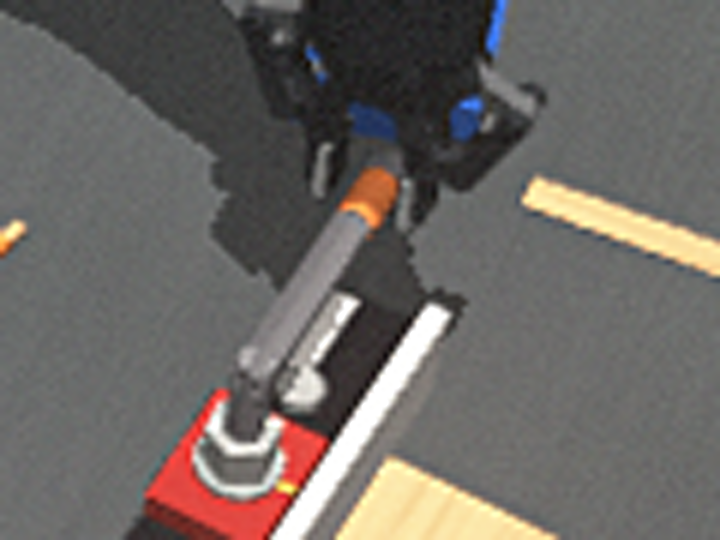

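View pics/n_t.png

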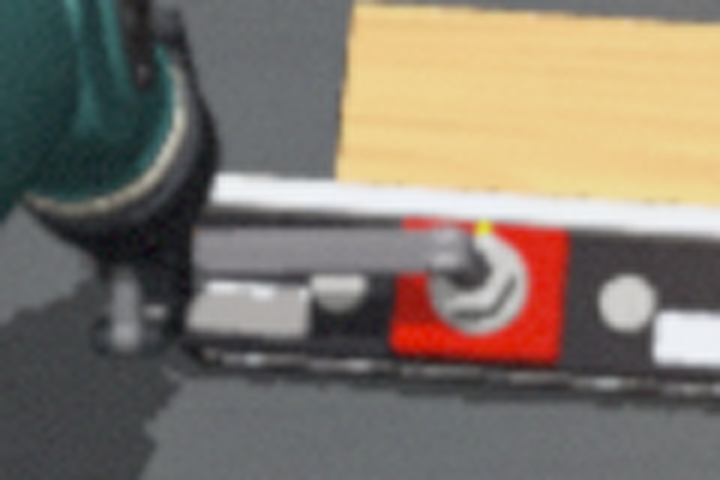

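View pics/n_w.png

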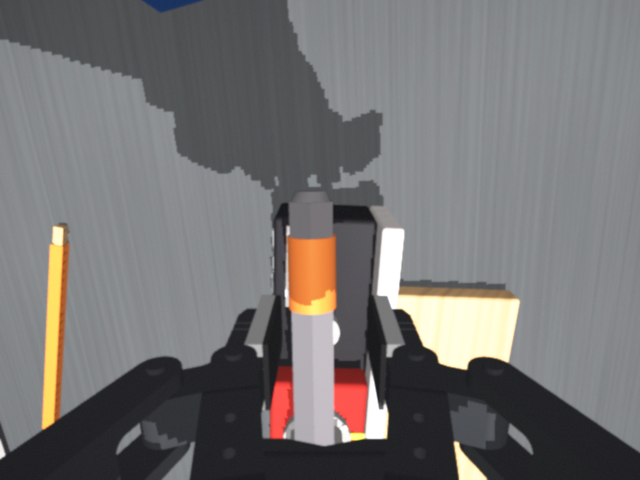

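```bash
python3 - <<'E'
from kp import *
R=toolR(0,87.5,-1); plan([491.5,155,283],R,mm=30)
E
```

```text
rows needed 1 dist 25.1 rot [-0.75 -0.56 -0.72]
"angular": [[-0.75, -0.56, -0.72]] , "xyz": [[0.0245, -0.0042, -0.003]]
```

```bash
python3 -m handwheel '{"angular":[[-0.7,-0.5,-0.7],[0,0,0],[0,0,0]],"xyz":[[0.004,-0.004,-0.003],[0.01,0,0],[0.01,0,0]],"gripper":[0.032,0.032,0.032]}'
python3 - <<'E'
from kp import *
R=toolR(0,87.5,-1); plan([491.5,155,283],R,mm=30); print(telemetry.observe()["tool_pos"])
E
```

```text
time_s: 12.27
tool_pos: [493.5, 154.3, 287.8]
tool_rot: [2.099, 1.559, 0.483]
contact_force: [-0.3, -0.2, 0.6]
finger_gap: 32.3
rows needed 1 dist 5.2 rot [-0.11 -0.33 -0.56]
"angular": [[-0.11, -0.33, -0.56]] , "xyz": [[0.0048, -0.0021, -0.0006]]
[493.47476963 154.27986028 287.7723542 ]
```

```bash
python3 -m handwheel '{"angular":[[0,-0.3,-0.5],[0,0,0],[3,0,0]],"xyz":[[0.005,-0.001,0],[0,0,0],[0,0.006,0]],"gripper":[0.024,0.024,0.024]}'
python3 -m handwheel '{"angular":[[3,0,0],[3,0,0],[0,0,0]],"xyz":[[0,0.006,0],[0,0.006,0.0002],[0,0,0]],"gripper":[0.024,0.024,0.024]}'
cat > arc.py <<'E'
from kp import *
st=telemetry.observe(); R=rpy(st["tool_rot"]); d=st["tool_pos"]-[486.4,39.9,0]
print("L pos",np.degrees(np.arctan2(d[1],d[0])).round(1),"r",np.hypot(d[0],d[1]).round(1),"L tool",np.degrees(np.arctan2(-R[1,2],-R[0,2])).round(1),"tilt xyz",R[:,0].round(3),"z",st["tool_pos"][2].round(1),"F",st["contact_force"].round(1),"M",st["wrist_torque"].round(2),"gap",round(st["finger_gap"],1),"q",st["q"].round(2))
E
python3 arc.py
```

```text
time_s: 12.52
tool_pos: [496.6, 154.6, 280.4]
tool_rot: [-1.346, 1.566, -3.013]
contact_force: [-3.4, -0.8, 1.9]
finger_gap: 24.1
time_s: 12.77
tool_pos: [506.2, 153.8, 278.8]
tool_rot: [-1.273, 1.555, -3.049]
contact_force: [-2.0, -0.2, 0.9]
finger_gap: 24.2
L pos 80.1 r 115.6 L tool 78.3 tilt xyz [-0.016 -0.001 -1.   ] z 278.8 F [-2.  -0.2  0.9] M [ 0.02  0.28 -0.04] gap 24.2 q [-0.62  0.57  0.33  2.15 -0.38  0.5  -0.21]
```

```bash
python3 -m handwheel '{"angular":[[3.5,0.5,0],[4,0.3,0],[4,0,0]],"xyz":[[-0.001,0.008,0.0003],[-0.001,0.008,0.0003],[0,0.008,0.0003]],"gripper":[0.024,0.024,0.024]}'
python3 arc.py
python3 - <<'E'
from kp import *
t=Cam("top");s=Cam("scene");w=Cam("wrist")
cv2.imwrite("pics/o_w.png",w.im);t.crop("pics/o_t.png",190,150,120,80,6); s.crop("pics/o_s.png",330,160,120,90,6)
E
```

```text
time_s: 13.02
tool_pos: [517.9, 148.9, 277.1]
tool_rot: [-1.453, 1.52, 2.857]
contact_force: [-10.3, 6.3, 7.4]
finger_gap: 24.2
L pos 73.9 r 113.4 L tool 67.0 tilt xyz [-0.049  0.014 -0.999] z 277.1 F [-10.3   6.3   7.4] M [1.68 2.42 0.03] gap 24.2 q [-0.62  0.59  0.37  2.12 -0.44  0.56 -0.32]
```

View pics/o_w.png

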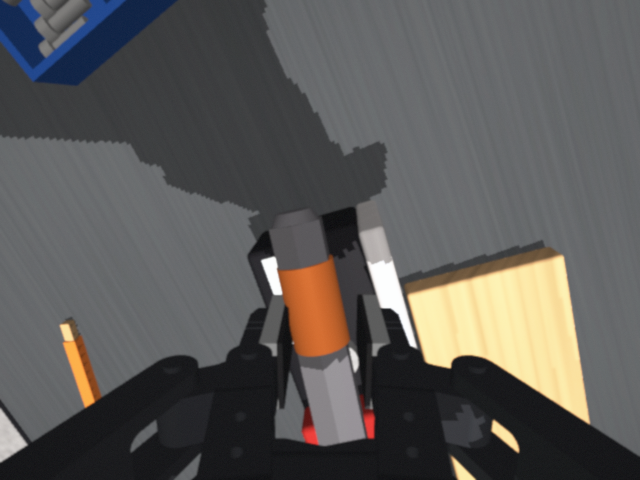

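View pics/o_s.png

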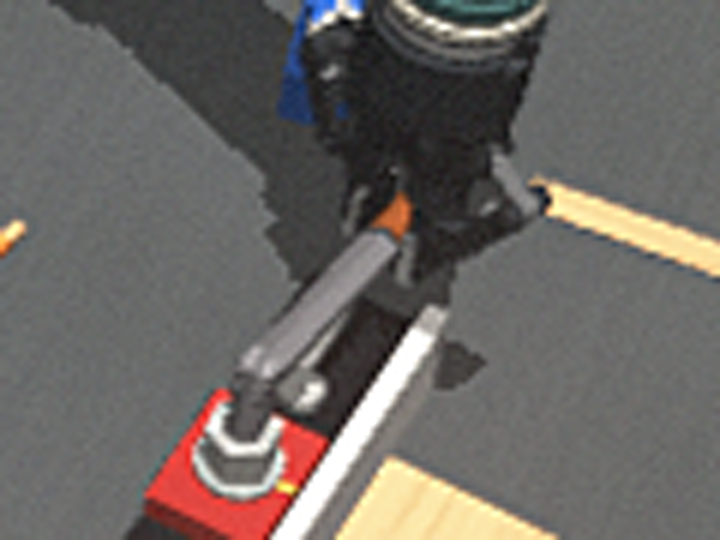

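```bash
python3 -m handwheel '{"angular":[[0,0,1],[0,0,1],[0,0,1]],"xyz":[[-0.001,0.010,0],[-0.001,0.010,0],[-0.001,0.010,0]],"gripper":[0.024,0.024,0.024]}'
python3 arc.py
python3 - <<'E'
from kp import *
w=Cam("wrist")
cv2.imwrite("pics/p_w.png",w.im)
E
```

```text
time_s: 13.42
tool_pos: [526.0, 149.5, 274.4]
tool_rot: [-1.324, 1.507, 3.01]
contact_force: [-13.6, 8.2, 10.4]
finger_gap: 24.2
L pos 70.1 r 116.6 L tool 68.3 tilt xyz [-0.063  0.008 -0.998] z 274.4 F [-13.6   8.2  10.4] M [1.8  3.13 0.07] gap 24.2 q [-0.61  0.6   0.37  2.1  -0.43  0.58 -0.31]
```

View pics/p_w.png

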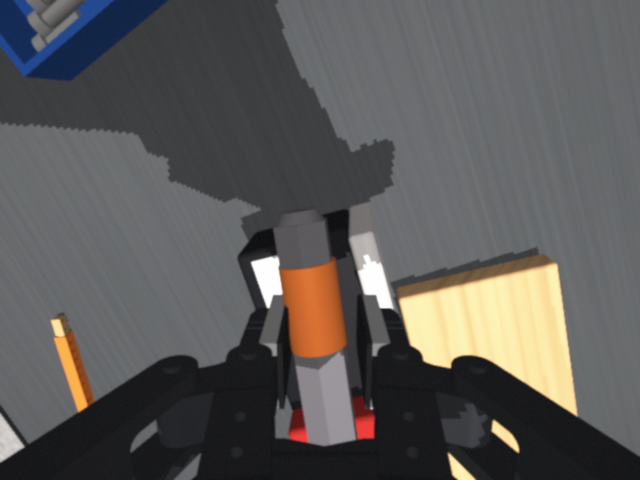

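```bash
python3 -m handwheel '{"angular":[[0,0,2],[0,0,2],[0,0,2]],"xyz":[[-0.005,0.018,0],[-0.004,0.018,0],[-0.004,0.018,0]],"gripper":[0.024,0.024,0.024]}'
python3 arc.py
python3 - <<'E'
from kp import *
w=Cam("wrist")
cv2.imwrite("pics/q_w.png",w.im)
s=Cam("scene");s.crop("pics/q_s.png",330,160,120,90,6)
E
```

```text
time_s: 13.72
tool_pos: [550.3, 144.9, 277.0]
tool_rot: [-0.992, 1.517, -2.919]
contact_force: [-20.3, 8.5, 5.4]
finger_gap: 24.0
L pos 58.7 r 123.0 L tool 69.7 tilt xyz [-0.053 -0.012 -0.999] z 277.0 F [-20.3   8.5   5.4] M [ 1.88  4.32 -0.39] gap 24.0 q [-0.61  0.62  0.39  2.05 -0.4   0.6  -0.3 ]
```

View pics/q_w.png

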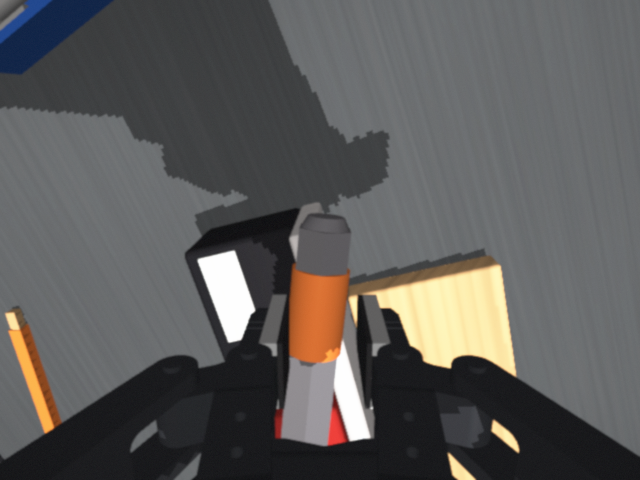

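View pics/q_s.png

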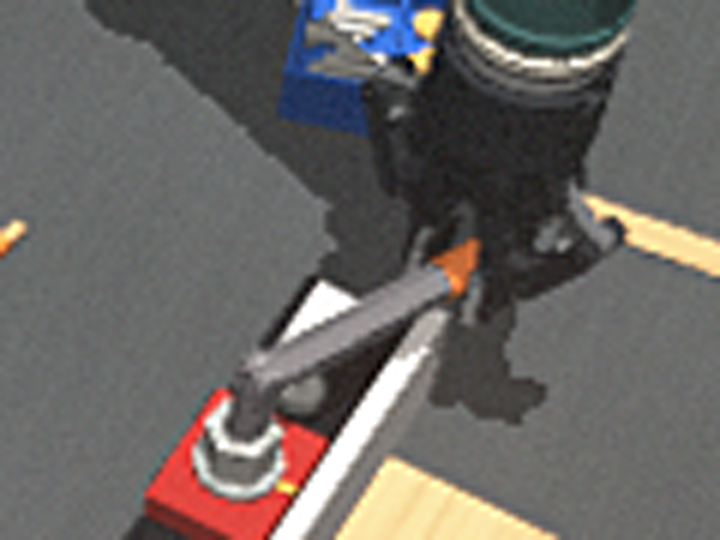

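```bash
python3 -m handwheel '{"angular":[[5,0,1.5],[5,0,1.5]],"xyz":[[-0.004,0.016,0.008],[-0.004,0.016,0.008]],"gripper":[0.024,0.024]}'
python3 arc.py
python3 - <<'E'
from kp import *
w=Cam("wrist")
cv2.imwrite("pics/r_w.png",w.im)
s=Cam("scene");s.crop("pics/r_s.png",330,160,120,90,6)
E
```

```text
time_s: 13.98
tool_pos: [561.0, 134.4, 279.5]
tool_rot: [-0.847, 1.522, -2.94]
contact_force: [-11.0, 21.0, 4.5]
finger_gap: 23.4
L pos 51.7 r 120.4 L tool 60.1 tilt xyz [-0.048 -0.01  -0.999] z 279.5 F [-11.   21.    4.5] M [ 4.44  2.4  -0.56] gap 23.4 q [-0.62  0.63  0.43  2.03 -0.44  0.62 -0.4 ]
```

View pics/r_w.png

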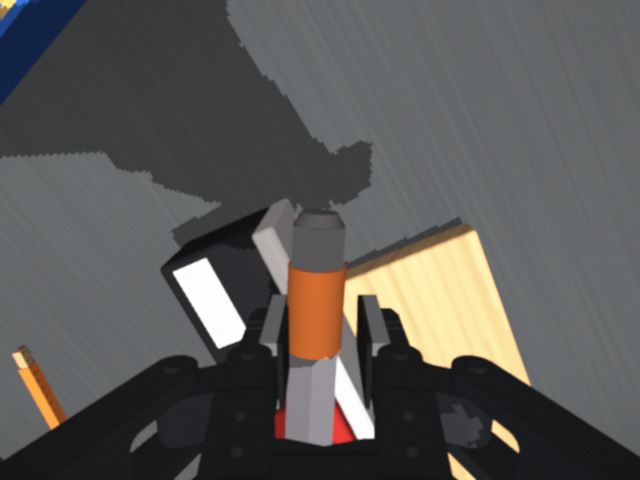

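View pics/r_s.png

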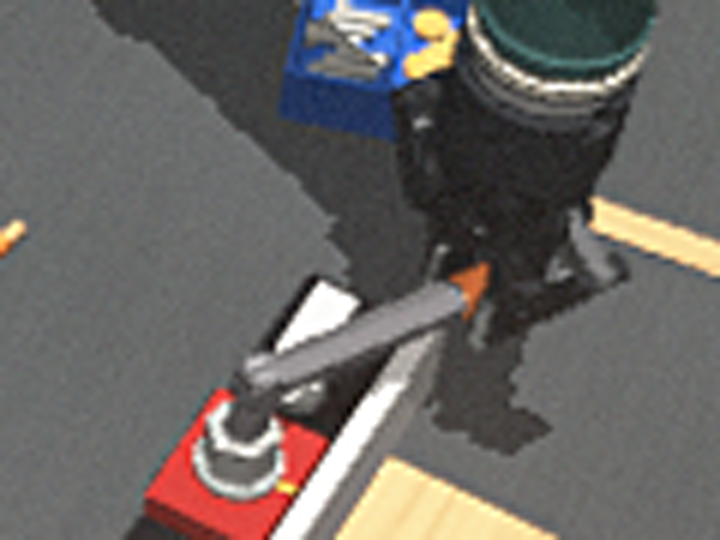

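```bash
python3 -m handwheel '{"angular":[[3,0,1.5],[3,0,1.5]],"xyz":[[-0.002,0.018,0.005],[-0.002,0.018,0.003]],"gripper":[0.024,0.024]}'
python3 arc.py
python3 -m handwheel '{"angular":[[1,0,1.5],[1,0,1.5]],"xyz":[[-0.002,0.018,0.003],[-0.002,0.018,0.003]],"gripper":[0.024,0.024]}'
python3 arc.py
python3 - <<'E'
from kp import *
w=Cam("wrist")
cv2.imwrite("pics/s_w.png",w.im)
s=Cam("scene");s.crop("pics/s_s.png",330,160,120,90,6)
E
```

```text
time_s: 14.25
tool_pos: [574.0, 126.4, 277.8]
tool_rot: [-0.698, 1.519, -2.881]
contact_force: [-15.9, 12.5, 6.3]
finger_gap: 23.6
L pos 44.7 r 123.1 L tool 55.0 tilt xyz [-0.05  -0.013 -0.999] z 277.8 F [-15.9  12.5   6.3] M [ 2.9   3.42 -0.33] gap 23.6 q [-0.61  0.65  0.46  2.01 -0.46  0.64 -0.45]
time_s: 14.42
tool_pos: [585.7, 118.6, 275.8]
tool_rot: [-0.658, 1.509, -2.863]
contact_force: [-17.3, 19.4, 10.6]
finger_gap: 24.3
L pos 38.4 r 126.7 L tool 53.7 tilt xyz [-0.059 -0.017 -0.998] z 275.8 F [-17.3  19.4  10.6] M [ 4.26  4.16 -0.68] gap 24.3 q [-0.6   0.66  0.47  1.99 -0.46  0.66 -0.46]
```

View pics/s_w.png

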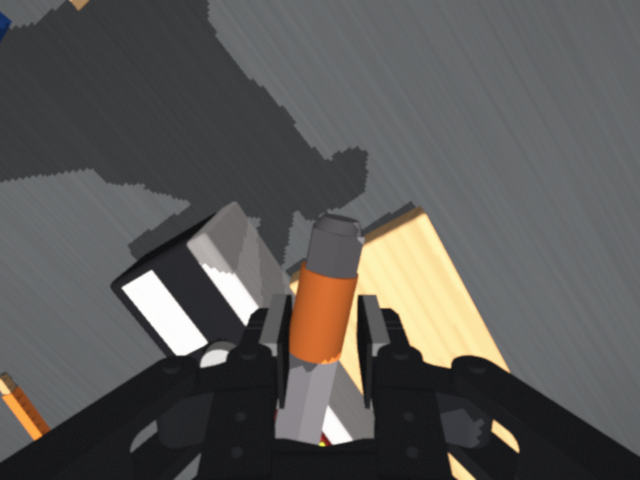

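View pics/s_s.png

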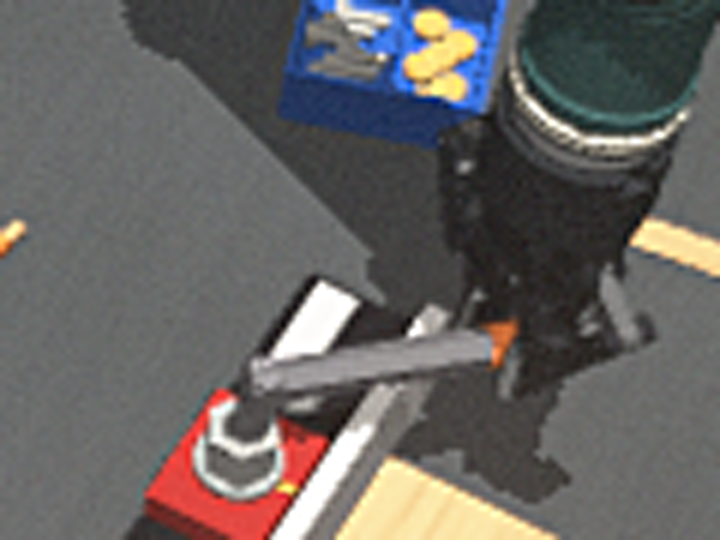

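```bash
python3 - <<'E'
from kp import *
s=Cam("scene"); t=Cam("top")
for a,b in (((373.7,222.5),(413.8,216.7)),((372.5,222.5),(406.5,209.2)),((371.7,220.8),(390,195.8))):
    A=s.back(*a,128);B=s.back(*b,128);d=B-A; print(A,B,np.degrees(np.arctan2(d[1],d[0])),np.hypot(*d[:2]))
t.crop("pics/t_t.png",190,130,130,100,6)
E
```

```text
[492.80754209  46.90553489 128.        ] [579.86563342 110.16796766 128.        ] 36.004749637723414 107.61620077063665
[490.00819977  45.54091428 128.        ] [553.98779054 124.93296906 128.        ] 51.13573812524801 101.96316196592375
[486.03629398  49.67551166 128.        ] [498.16482588 147.95312329 128.        ] 82.96464713673274 99.02318028061354
```

View pics/t_t.png

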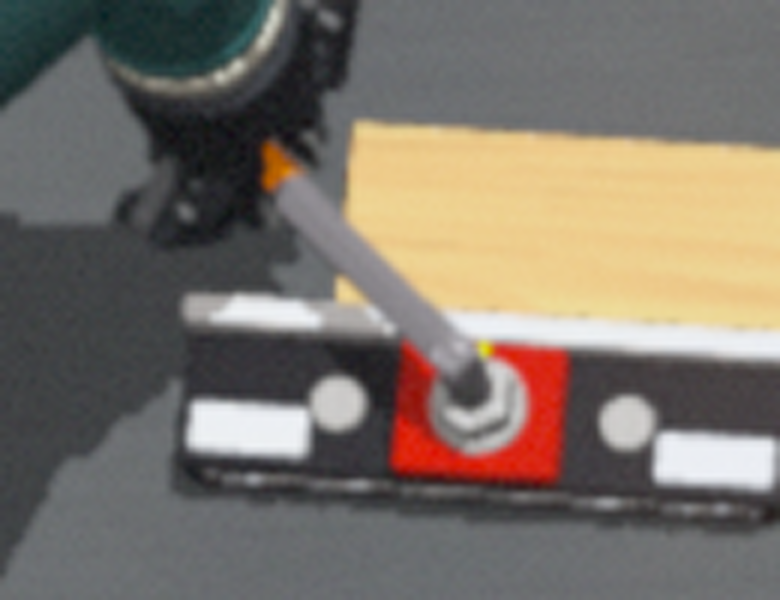

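```bash
python3 - <<'E'
from kp import *
s=Cam("scene"); t=Cam("top")
s.crop("pics/u_s.png",350,205,45,40,16); t.crop("pics/u_t.png",245,180,45,35,16)
E
python3 arc.py
```

```text
L pos 38.5 r 126.6 L tool 53.8 tilt xyz [-0.059 -0.017 -0.998] z 275.9 F [-14.9  16.1   9.9] M [ 3.43  3.45 -0.54] gap 24.2 q [-0.6   0.66  0.47  1.99 -0.46  0.66 -0.46]
```

View pics/u_s.png

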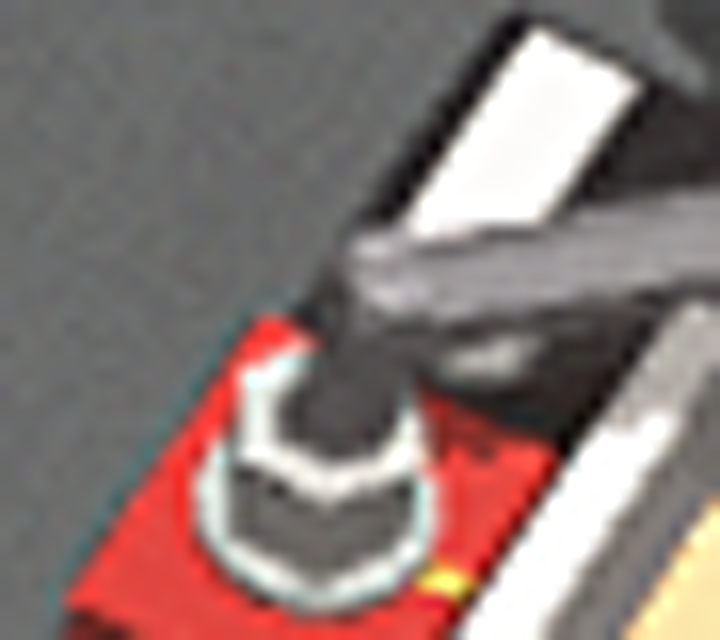

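View pics/u_t.png

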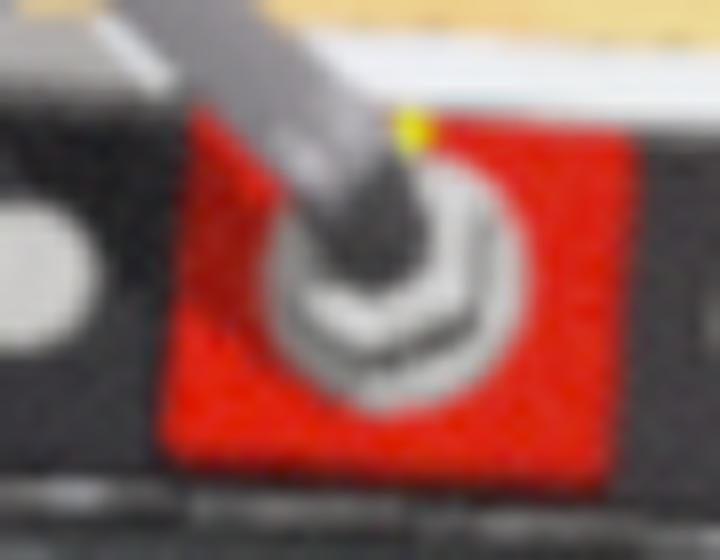

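```bash
python3 - <<'E'
from kp import *
s=Cam("scene");t=Cam("top")
def hexfit(cam,P):
    from scipy.optimize import least_squares
    P=np.array([cam.back(u,v,95)[:2] for u,v in P])
    def res(p):
        ang=np.arctan2(P[:,1]-p[1],P[:,0]-p[0]); r=np.hypot(P[:,0]-p[0],P[:,1]-p[1])
        k=np.round((ang-p[2])/(np.pi/3)); a=p[2]+k*np.pi/3
        V=np.c_[p[0]+17.3*np.cos(a),p[1]+17.3*np.sin(a)]; return (P-V).ravel()
    best=min((least_squares(res,[487,40,np.radians(a0)]) for a0 in range(0,60,6)),key=lambda r:r.cost); print(best.x[:2],np.degrees(best.x[2])%60,best.cost)
f=lambda l,ox,oy,k:[(ox+a/k,oy+b/k) for a,b in l]
hexfit(s,f([(325,497),(238,458),(428,462),(243,372)],350,205,16))
# top image: corners of top face: (490,185)?,(460,300),(375,350),(295,290)
hexfit(t,f([(492,200),(468,310),(375,350),(295,285)],245,180,16))
E
```

```text
[489.7583911  41.2918899] 53.16736649251877 1.9593251466722186
[484.2632364   36.22504916] 50.73471686883779 2.203421994577491
```

```bash
python3 -m handwheel '{"angular":[[0,0,1],[0,0,1],[0,0,1]],"xyz":[[-0.003,0.017,0.004],[-0.003,0.017,0.004],[-0.003,0.017,0.004]],"gripper":[0.024,0.024,0.024]}'
python3 arc.py
python3 - <<'E'
from kp import *
s=Cam("scene"); t=Cam("top")
s.crop("pics/v_s.png",350,205,45,40,16); t.crop("pics/v_t.png",215,150,80,65,10)
E
```

```text
time_s: 15.07
tool_pos: [594.5, 113.9, 274.7]
tool_rot: [-1.031, 1.463, 3.074]
contact_force: [-18.7, 20.8, 9.4]
finger_gap: 24.3
L pos 34.4 r 131.0 L tool 55.4 tilt xyz [-0.107  0.007 -0.994] z 274.7 F [-18.7  20.8   9.4] M [ 4.41  4.05 -0.83] gap 24.3 q [-0.56  0.67  0.45  1.96 -0.46  0.72 -0.42]
```

View pics/v_s.png

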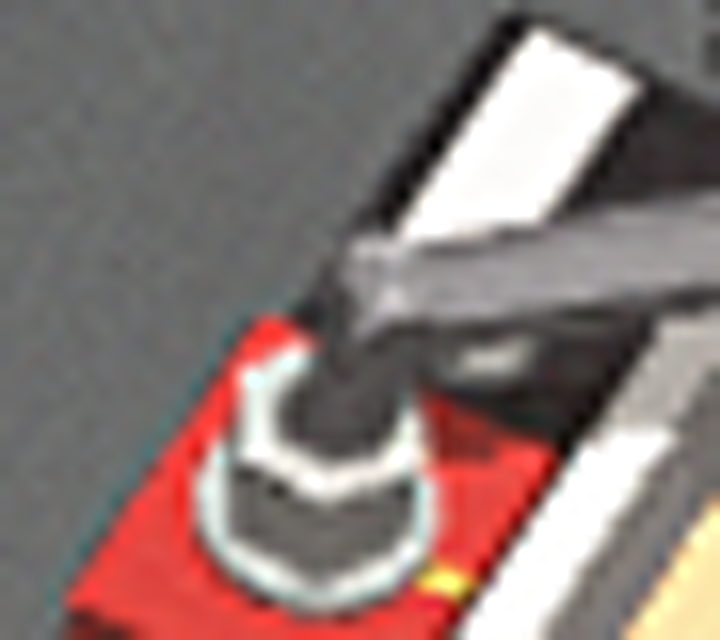

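View pics/v_t.png

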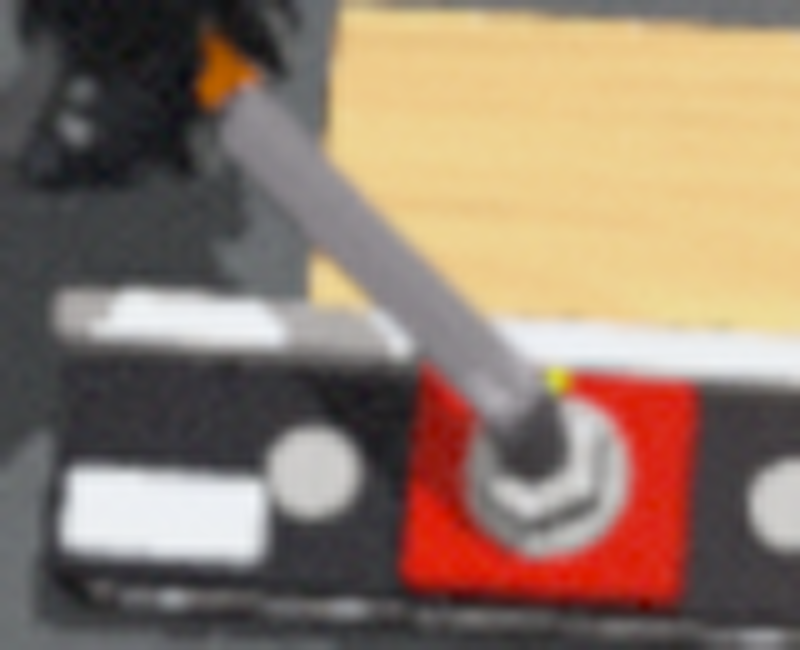

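```bash
python3 -m handwheel '{"angular":[[0,0,1],[0,0,1],[0,0,0],[0,0,0]],"xyz":[[0,-0.005,0],[0,-0.005,0],[0,0,0],[0,0,0]],"gripper":[0.035,0.05,0.05,0.05]}'
python3 arc.py
python3 - <<'E'
from kp import *
w=Cam("wrist"); cv2.imwrite("pics/x_w.png",w.im)
t=Cam("top"); t.crop("pics/x_t.png",215,150,80,65,10)
E
```

```text
time_s: 15.5
tool_pos: [581.6, 126.8, 273.7]
tool_rot: [-0.885, 1.485, -3.049]
contact_force: [0.2, -0.7, -0.1]
finger_gap: 49.9
L pos 42.4 r 128.9 L tool 56.1 tilt xyz [-0.086 -0.008 -0.996] z 273.7 F [ 0.2 -0.7 -0.1] M [-0.08 -0.1  -0.02] gap 49.9 q [-0.6   0.66  0.45  1.98 -0.46  0.68 -0.44]
```

View pics/x_w.png

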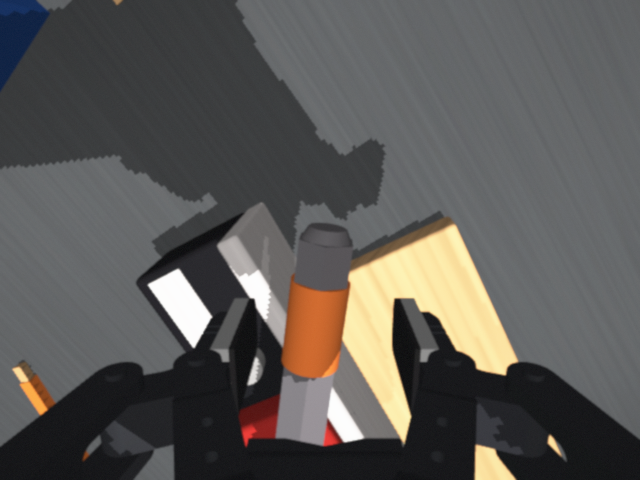

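View pics/x_t.png

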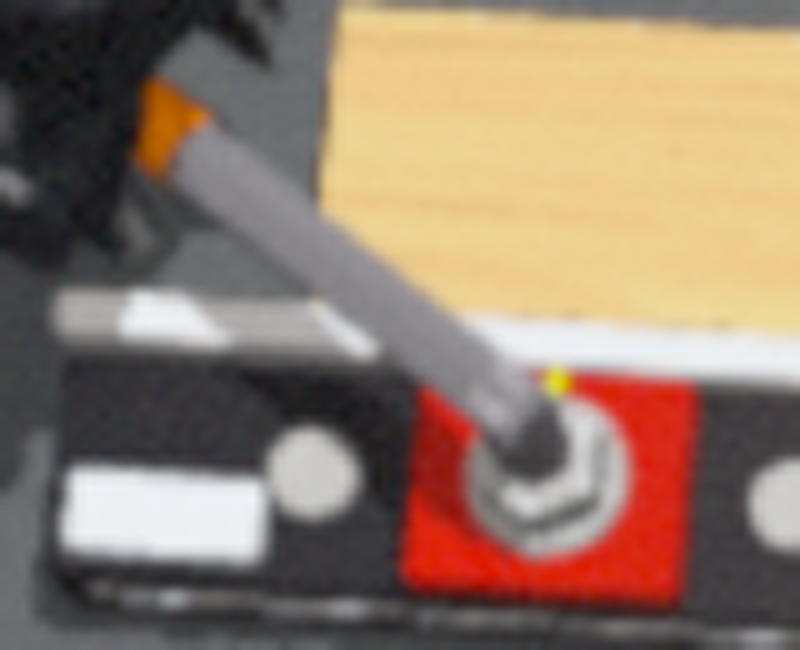

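```bash
python3 - <<'E'
from kp import *
st=telemetry.observe();R=rpy(st["tool_rot"]); print((R.T@[0,0,.03]).round(4))
E
```

```text
[-0.0299 -0.002   0.0016]
```

```bash
python3 -m handwheel '{"angular":[[0,0,0],[0,0,0],[0,0,0],[0,0,0],[0,0,0]],"xyz":[[-0.015,-0.001,0.001],[-0.02,-0.0015,0.001],[-0.03,-0.002,0.0015],[-0.035,-0.002,0.0015],[-0.035,-0.002,0.0015]],"gripper":[0.05,0.05,0.05,0.05,0.05]}'
python3 arc.py
python3 -m handwheel '{"angular":[[0,0,0],[0,0,0],[0,0,0],[0,0,0],[0,0,0]],"xyz":[[-0.035,0,-0.02],[-0.035,0,-0.02],[-0.03,0,-0.025],[-0.02,0,-0.03],[0,0,0]],"gripper":[0.05,0.05,0.05,0.05,0.05]}'
python3 arc.py
python3 - <<'E'
from kp import *
w=Cam("wrist"); cv2.imwrite("pics/y_w.png",w.im)
np.save("w5.npy",np.array([w.f,w.cx,w.cy,*w.t,*w.R.ravel()]))
print(w.proj([[486.4,39.9,95],[486.4,39.9,128]]))
t=Cam("top"); t.crop("pics/y_t.png",215,140,100,75,8); s=Cam("scene"); s.crop("pics/y_s.png",325,160,120,90,6)
E
```

```text
time_s: 16.02
tool_pos: [584.4, 119.9, 407.1]
tool_rot: [-0.758, 1.475, -2.935]
contact_force: [-0.0, 1.3, 0.5]
finger_gap: 50.0
L pos 39.2 r 126.5 L tool 55.4 tilt xyz [-0.094 -0.02  -0.995] z 407.1 F [-0.   1.3  0.5] M [-0.01 -0.18 -0.05] gap 50.0 q [-0.68  0.5   0.58  1.89 -0.32  0.94 -0.55]
time_s: 16.43
tool_pos: [655.8, 190.3, 537.3]
tool_rot: [-0.678, 1.496, -2.875]
contact_force: [0.2, 1.4, -0.2]
finger_gap: 50.6
L pos 41.6 r 226.5 L tool 54.2 tilt xyz [-0.072 -0.02  -0.997] z 537.3 F [ 0.2  1.4 -0.2] M [ 0.14 -0.09 -0.06] gap 50.6 q [-0.74  0.5   0.62  1.56 -0.29  1.25 -0.7 ]
[[300.3060587  354.89390998]
 [297.22042579 373.21580526]]
```

View pics/y_w.png

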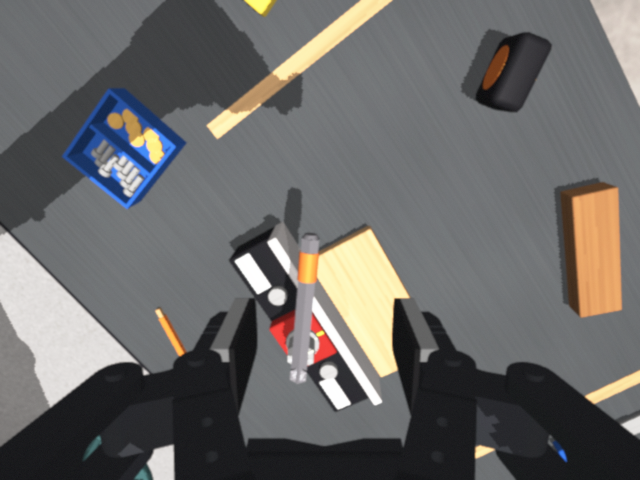

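View pics/y_t.png

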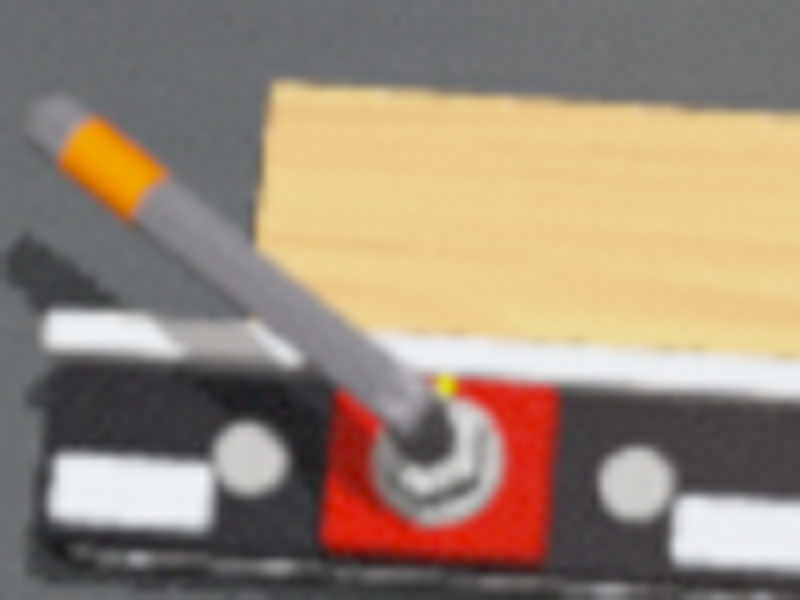

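View pics/y_s.png

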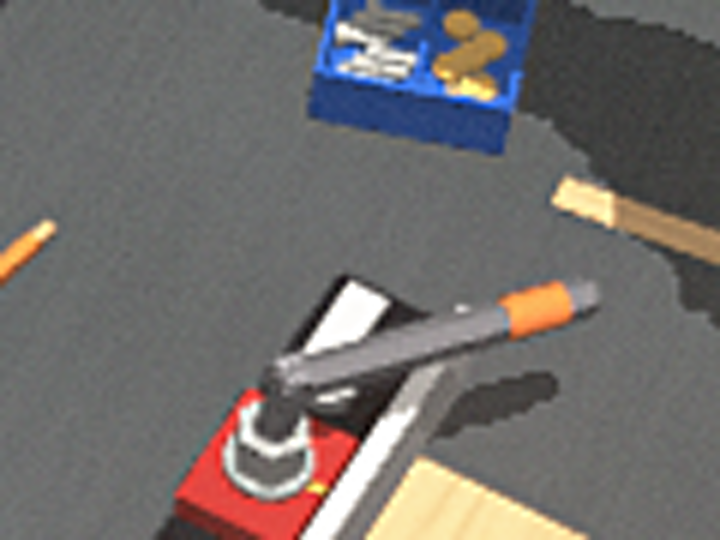

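```bash
python3 - <<'E'
from kp import *
im=cv2.imread("pics/y_w.png"); cv2.imwrite("pics/y1.png",cv2.resize(im[300:400,260:350],None,fx=7,fy=6 if 0 else 6,interpolation=cv2.INTER_CUBIC))
t=Cam("top");s=Cam("scene")
b=tri((t,265.6,190.6),(s,373.3,222.5)); e=tri((t,220.6,154),(s,423.3,208.7)); print(b,e); d=e[0]-b[0]; print(np.linalg.norm(d),np.degrees(np.arctan2(d[1],d[0])),np.degrees(np.arcsin(d[2]/np.linalg.norm(d))))
t.crop("pics/z_t.png",200,130,150,100,5)
E
```

```text
(array([490.10900795,  43.20201315, 129.56002361]), [np.float64(1.1872536006535475), np.float64(1.1044002698919142)]) (array([589.96754383, 154.99352548, 114.11959884]), [np.float64(1.0301498829040983), np.float64(0.9515821202603053)])
150.69000011329987 48.22695939433759 -5.881123931918639
```

View pics/y1.png

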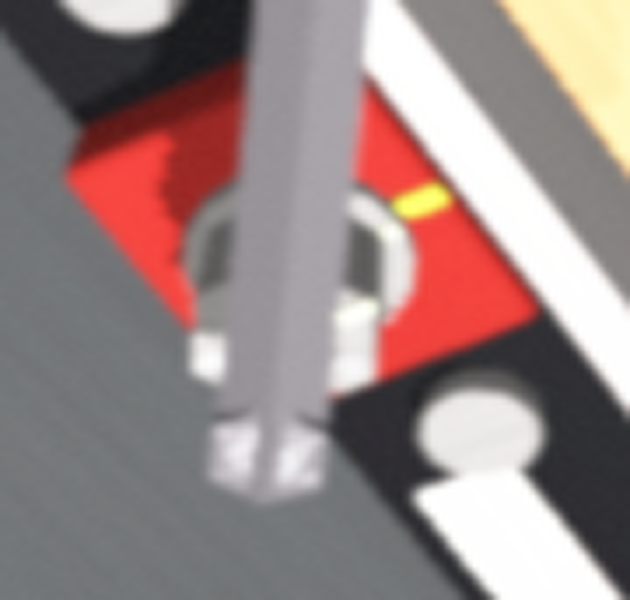

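View pics/z_t.png

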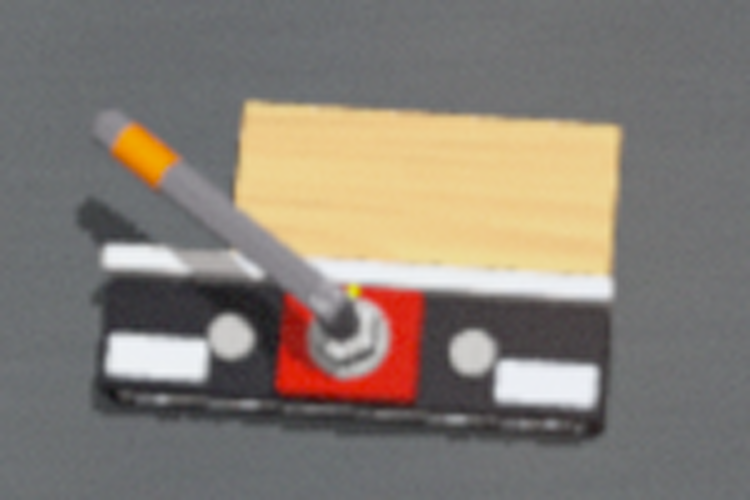

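```bash
python3 - <<'E'
from kp import *
plan([560,20,450],toolR(0,54,-1),mm=38)
E
```

```text
rows needed 6 dist 204.4 rot [-0.29  4.13  3.17]
"angular": [[-0.05, 0.69, 0.53], [-0.05, 0.69, 0.53], [-0.05, 0.69, 0.53], [-0.05, 0.69, 0.53], [-0.05, 0.69, 0.53]] , "xyz": [[0.0155, 0.0047, 0.03], [0.0152, 0.0045, 0.0302], [0.0149, 0.0043, 0.0304], [0.0145, 0.0042, 0.0305], [0.0142, 0.004, 0.0307]]
```

```bash
python3 -m handwheel '{"angular":[[0,0.7,0.5],[0,0.7,0.5],[0,0.7,0.5],[0,0.7,0.5],[0,0.7,0.5]],"xyz":[[0.015,0.005,0.03],[0.015,0.005,0.03],[0.015,0.004,0.03],[0.0145,0.004,0.03],[0.014,0.004,0.03]],"gripper":[0.05,0.05,0.05,0.05,0.05]}'
python3 -m handwheel '{"angular":[[0,0,0],[0,0,0]],"xyz":[[0,0,0],[0,0,0]],"gripper":[0.05,0.05]}'
python3 - <<'E'
from kp import *
w=Cam("wrist"); cv2.imwrite("pics/z_w.png",w.im)
np.save("w6.npy",np.array([w.f,w.cx,w.cy,*w.t,*w.R.ravel()]))
uv=w.proj([[486.4,39.9,95]])[0];print(uv,telemetry.observe()["tool_pos"])
x,y=max(0,int(uv[0])-65),min(int(uv[1])-50,380);w.crop("pics/z1.png",x,y,130,100,6);print(x,y)
E
```

```text
time_s: 17.1
tool_pos: [573.6, 48.2, 457.2]
tool_rot: [-0.891, 1.556, -3.088]
contact_force: [0.7, 0.2, 0.8]
finger_gap: 49.9
time_s: 17.27
tool_pos: [565.8, 38.0, 452.5]
tool_rot: [-0.781, 1.542, -2.993]
contact_force: [0.1, 0.2, 0.4]
finger_gap: 50.1
[255.48297178 253.47713507] [565.31204239  37.13310334 452.35806448]
190 203
```

View pics/z1.png

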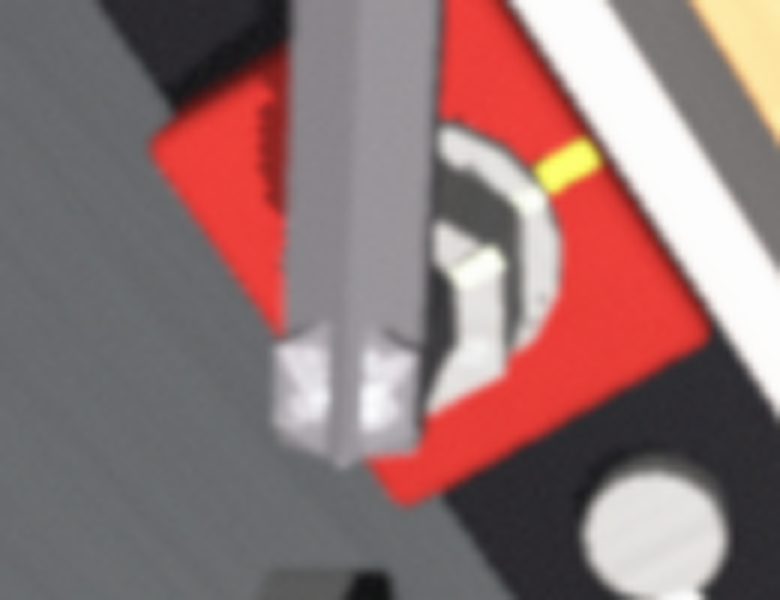

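```bash
python3 -c "
from cell import job
print(job.hand_in())"
```

```text
the job is handed in; nothing more can be done
None
```

The auxiliary fence is locked: the clamp screw is at its stop, with its white mark meeting the yellow one. The key is still seated in the screw. I handed the job in at about 17.4 s.

**What I did:** I took the middle-sized key out of the stand and flipped it. The short arm slid into the socket with no resistance and bottomed at a computed bend height of 127.9 mm (128 mm is fully down). I let go, then pushed the long arm clockwise with the open fingers either side of it, using about 28 N at most. I then opened the fingers, backed off and lifted clear.

**What the last checks showed:**
- **Screw:** it did not turn further under about 28 N at 130 mm. The final wrist picture shows the white mark directly against the yellow mark.
- **Board:** its corners are at the same pixels in the top camera as at the start.
- **Robot:** it was touching nothing at hand-in, with contact force below 1 N.

**What did not agree, or was not checked:**
- **Key level:** two-camera triangulation put the key's long arm about 6° below level and its bend at 129.6 mm. I put this down to play in the socket and the 1 px fit error. I did not press the key down again to check.
- **Key angle:** while I was pushing, the key measured about 8° past the screw, which is more than the stated 5° of play. It swung back once I let go.
- **Starting turn:** the screw started at about 0.3 rad, not 0, so it needed only about 34° of turning.
- **Wrist camera:** its predicted positions were off by about 10 mm during the approach to the long arm. I relied on the scene and top cameras there.

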